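Unlock a pattern roller from the washer's quick coupler

TASK

Stop the roller washer by pushing its red stop plunger fully down, then pull the brass collar of its coupler back towards the green housing until the coupler lets the pattern roller go. Draw the roller straight out of the socket and lay it gently, without dropping it, in both rests of the wooden drying cradle, its barrel in the middle and lined up with the cradle, and leave the collar sprung home. The washed roller must not touch the table or the tray, and the blocks, jars, brush and spatula on the table are to be left where they are.

Things in the scene. Friction and masses are not known exactly. Their poses are not given: they have to be found in the camera images.
- washer: Fixed roller washer: green housing 105 x 100 mm, top 130 mm above the table, front face at x = -66 mm. x runs along the level spindle, out of the socket, the way the roller is drawn; z is up. Origin on the table under the socket's mouth; spindle axis 110 mm above it. A steel socket tube, 30 mm across, bore 22 mm, sticks out of the housing to x = 0.
- stop_plunger_top (a point): Centre of the top of the red sprung stop plunger (34 mm across) on the rear of the housing's top, on the line of the spindle, about 156 mm above the table; pressed straight down.
- stop_plunger (a joint): Travel of the stop plunger: 0 up, 0.010 m fully down; it springs back. About 3 N at the start, 9 N at the bottom.
- collar_mid (a point): Middle of the brass collar, on the spindle axis (moves with it). The collar is 40 mm long, 44 mm across in the 30 mm wide groove between its two flanges, which are 54 mm across and 5 mm thick. Same axes as the washer: it is pulled along -x, towards the housing.
- collar (a joint): Collar travel: 0 sprung home, 0.014 m against its stop. About 9 N at first, 14 N just before the stop, where force rises sharply. It unlocks at about 9.5 to 11 mm; an ejector spring then slides the roller about 20 mm out within half a second, after which the collar may be let go and the roller is free to be drawn out. Let go too early, the roller stays locked.
- roller_mid (a point): Middle of the pattern roller's barrel, on its axis; x points from the shank to the free end. Wooden barrel 120 mm long, 50 mm across, green motifs, red bands; a steel shank 20 mm across sticks out 45 mm at the other end. About 0.3 kg. Locked, this point is 66 mm in front of the socket's mouth; the shank is clear once it has been drawn 46 mm.
- cradle_seat (a point): Fixed wooden drying cradle 110 x 70 mm with two V-shaped rubber rests 72 mm apart, no wider than the barrel. The point is where the middle of the barrel is to lie, on its axis, 75 mm above the table; x along the roller's axis (either way round will do). Cradle and colour tray may stand in either of two places.
- tray: Small fixed dark wood tray of green colour, 100 x 85 x 28 mm; origin under its centre. Not the cradle.
- block_a: Loose printing block, dark wood, 110 x 75 x 30 mm with a grip on top, 62 mm high in all; origin under its centre. Leave alone.
- block_b: Loose printing block, lighter wood, 90 x 70 x 30 mm with a grip on top, 62 mm high in all; origin under its centre. Leave alone.
- jar_red: Loose red jar, 68 mm across, 85 mm high; origin under its centre. Leave alone.
- jar_green: Loose green jar, 68 mm across, 85 mm high; origin under its centre. Leave alone.
- brush: Loose brush lying on the table along its x axis. Leave alone.
- spatula: Loose spatula lying on the table along its x axis. Leave alone.
- table: The work table, white top at height 0; origin in the middle of its top.
- steady_rest (a point): Point on the spindle axis, 113 mm in front of the socket's mouth, above the washer's V-shaped rubber rest (12 mm long, no wider than the barrel), which carries the roller's free end from below.
There are look-alikes about, which are no part of the job. What is shaped like the part that bears cradle_seat but blue or orange is not meant.

How it is judged:
By the outcome, as a careful person would: the job done as asked, in the order asked, and still so for the second after the job is handed in, with the robot touching nothing.
It also fails if it takes over 51 s, if anything falls off the work surface, if the arm or the gripper's body presses on something with over 40 N, if the wrist force passes 120 N, or if a joint passes its speed limit or range.

ROBOT

A 7-joint arm with a two-finger parallel gripper is mounted at the origin on the work surface. World frame = base frame: x ahead of the robot, y to its left, z up, the work surface at z = 0. Lengths are in m, angles in rad, forces in N, time in s.
With the tool pointing down it reaches from about 0.4 to 0.85 m from the base axis. Payload 10.4 kg.
Tool frame: the origin (TCP) lies midway between the tips of the shut fingers; the grasp point (between the pads) lies 19 mm behind it; x points along the fingers, z is the direction in which the jaws open and shut, and the axes are right-handed (so a half turn about x gives the same grasp; the last joint's range is limited). The gripper opens to 87 mm and grips with 3 to 60 N. Pads are 19 mm wide; open, the fingers measure 117 mm over their backs; the gripper's body (75 mm by 190 mm) begins 51 mm behind the grasp point.
Start: joints at [-0.023, 0.332, -0.065, 1.46, 0.022, 1.35, -0.088], TCP at [0.625, 0, 0.192] pointing down, gripper open.
Joint ranges: [-2.6, 2.6], [-0.5, 2.12], [-1.47, 1.34], [0.16, 2.42], [-1.27, 4.41], [0.06, 2.06], [-2.6, 2.6]. Speed limits (rad/s): [2.22, 2.22, 2.79, 2.79, 3.14, 3.14, 3.14].

INTERFACE

Orientations are given as a unit quaternion [x, y, z, w].
In Python, from bench import read_state, camera, camera_params, close_job gives the robot as it stands.
- The arm moves only by the tool arm_command, never from a script. Its argument "targets" is a list of rows, each a list of 7 numbers: the closure in counts, from 0 (fully open) to 255 (shut), then the shift along the tool's x, y, z in mm, then the turn, a rotation vector about the tool's x, y, z in rad. A call has 1 to 10 rows; each row is the pose to reach, as a shift and turn from the pose commanded when the call began, along the tool's axes at that moment; what a row does not reach only later rows make up. A row lasts 1/10 s, in which the tool goes at most 50 mm and 8.59 degrees, less where a joint would pass 70% of its speed; a pose out of reach is approached as far as the arm can. A call with a gripper value outside its range is refused whole. The fingers move at their own pace and stop on an object; "newtons" is the grip in N (left out, the last holds). Time passes only in rows, so rows that repeat a pose let the fingers close. It gives the time, the measured TCP pose, the force and the opening at its end, in the units of the state.
- read_state(): the state, without advancing time (a new reading comes with each control period).
- camera(name): name is "scene" or "side" or "wrist"; returns the picture (400x640x3 uint8, red, green, blue); there is no depth.
- camera_params(name): a dict with "intrinsics" (3x3 intrinsics, pixels), "xyz" and "orientation" of the camera in the world; the wrist camera has in their place "mount" (4x4, takes a point from camera to tool coordinates, whose origin is the TCP and whose axes are the tool frame's). Camera axes: x right, y down, z forward; pixel columns grow to the right and rows downward; lengths in m; the calibration is good to about 2 mm. A picture is of the moment at which its call begins: read the wrist's pose just before it. camera_params takes no time and is no camera call.
- close_job(): hands the job in, once; it reports no verdict.
The state is a dict: "time": time; "joint_positions": joint angles; "joint_vel": joint speeds; "joint_torque": joint torques, N m; "ee_pos": TCP position; "eef_rot": TCP orientation; "ft_force": force on the tool from outside, world axes, zero at the start; "torque": the same for the moment, N m; "width": finger opening in m.
Only numpy, scipy, OpenCV 4.12 (cv2) and the standard library are available. Lean on these libraries where they do the work, as an engineer would, in place of code of your own. Each camera call takes 0.05 s, during which the arm holds its last target.

## Working session

There is one attempt and no reset: what is moved stays moved. The work goes in short steps, Python scripts to look and compute and a tool call to move; the robot and the scene stay as the last step left them, time stands still between calls to the robot, and variables do not carry over. Pictures are saved under pics/ and viewed, and the job is handed in when it is done.

Besides the shell and the picture viewer there is one more tool, called after "Request:" as name([rows], argument=value, ...), one row to a line, values as JSON. arm_command: Moves the arm, as the interface text tells. Its arguments: {"type":"object","properties":{"targets":{"type":"array"},"newtons":{"type":"number"}},"required":["targets"]}

```bash
ls; mkdir -p pics; python3 - <<'E'
from bench import *
import cv2
s=read_state()
print(s)
for n in ["scene","side","wrist"]:
    im=camera(n); cv2.imwrite(f"pics/{n}0.png",im[:,:,::-1]); print(n,camera_params(n))
E
```

```text
pics
{'time': 0.0, 'joint_positions': array([-0.02262558,  0.33284131, -0.06471104,  1.46093648,  0.02158836,
        1.3498918 , -0.08850582]), 'joint_vel': array([ 7.42852764e-05,  8.03701763e-05, -4.64768641e-04, -6.98704248e-05,
        6.74216407e-04, -1.45935624e-04, -1.47523830e-03]), 'joint_torque': array([-1.20520472e-04, -6.23245955e+01,  2.44190963e-02, -3.89891267e+01,
       -6.13984605e-02,  3.97891912e-02,  1.87085252e-04]), 'ee_pos': array([6.24574905e-01, 1.94266114e-05, 1.91175385e-01]), 'eef_rot': array([-3.46890176e-05,  7.07594881e-01, -3.75712085e-07,  7.06618343e-01]), 'ft_force': array([-0.10207835,  0.52786245,  0.2828487 ]), 'torque': array([ 0.01912543, -0.00188781, -0.01109495]), 'width': 0.08706193776409961}
scene {'intrinsics': array([[473.92732158,   0.        , 309.50141071],
       [  0.        , 473.92732158, 202.08317044],
       [  0.        ,   0.        ,   1.        ]]), 'xyz': array([ 1.04127249, -0.89575159,  1.07155733]), 'orientation': array([ 0.89718019,  0.19836311, -0.09496711, -0.38301571])}
side {'intrinsics': array([[363.19241181,   0.        , 317.40461316],
       [  0.        , 363.19241181, 198.9797167 ],
       [  0.        ,   0.        ,   1.        ]]), 'xyz': array([0.44749803, 0.89670493, 0.8304926 ]), 'orientation': array([-0.07331584,  0.89626209, -0.43601046,  0.03512733])}
wrist {'intrinsics': array([[276.63962283,   0.        , 321.31549922],
       [  0.        , 276.63962283, 201.98788013],
       [  0.        ,   0.        ,   1.        ]]), 'mount': array([[-8.96355313e-05, -2.62391362e-01,  9.64961535e-01,
        -1.92428371e-01],
       [-6.66599857e-04, -9.64961309e-01, -2.62391363e-01,
         7.08057558e-02],
       [ 9.99999774e-01, -6.66762811e-04, -8.84152250e-05,
         2.88217287e-04],
       [ 0.00000000e+00,  0.00000000e+00,  0.00000000e+00,
         1.00000000e+00]])}
```

View pics/scene0.png

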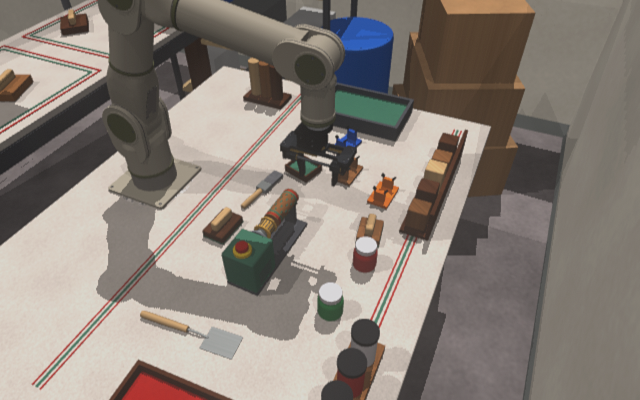

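View pics/side0.png

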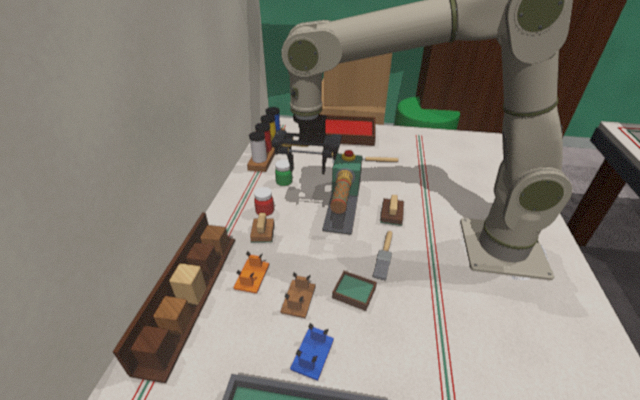

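View pics/wrist0.png

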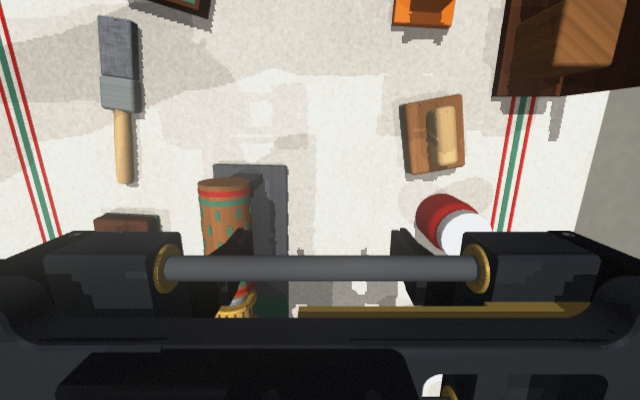

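The scene picture shows the washer, with its red plunger at about (242,247) and the roller at about (278,215). The side picture shows three cradle shapes: orange (252,272), brown (298,295) and blue (313,352). The tray is at (355,290). Brown fits the wooden cradle, and I'll confirm it in a crop.

```bash
python3 - <<'E'
import cv2
a=cv2.imread("pics/side0.png")[130:380,220:420]; cv2.imwrite("pics/side0c.png",cv2.resize(a,(480*1,600),interpolation=cv2.INTER_CUBIC))
a=cv2.imread("pics/scene0.png")[120:300,200:440]; cv2.imwrite("pics/scene0c.png",cv2.resize(a,(800,600),interpolation=cv2.INTER_CUBIC))
E
cat > h.py <<'E'
import numpy as np, cv2
from scipy.spatial.transform import Rotation as R
from bench import *
def cam(n,st=None):
    p=camera_params(n)
    K=p["intrinsics"]
    if "mount" in p:
        st=st or read_state()
        T=np.eye(4);T[:3,:3]=R.from_quat(st["eef_rot"]).as_matrix();T[:3,3]=st["ee_pos"]
        M=T@p["mount"]; return K,M[:3,3],M[:3,:3]
    return K,np.array(p["xyz"]),R.from_quat(p["orientation"]).as_matrix()
def ray(c,uv):
    K,o,Rm=c; d=Rm@np.linalg.solve(K,[uv[0],uv[1],1]); return o,d/np.linalg.norm(d)
def onz(c,uv,z):
    o,d=ray(c,uv); return o+d*(z-o[2])/d[2]
def proj(c,P):
    K,o,Rm=c; q=K@(Rm.T@(np.asarray(P)-o)); return q[:2]/q[2]
def tri(obs):
    A=np.zeros((3,3));b=np.zeros(3)
    L=[ray(c,uv) for c,uv in obs]
    for o,d in L:
        M=np.eye(3)-np.outer(d,d);A+=M;b+=M@o
    X=np.linalg.solve(A,b); return X,[np.linalg.norm((np.eye(3)-np.outer(d,d))@(X-o)) for o,d in L]
E
```

```text
(no output)
```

View pics/side0c.png

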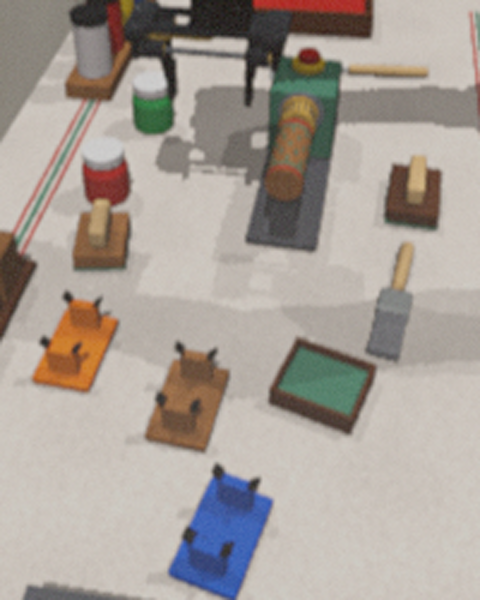

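View pics/scene0c.png

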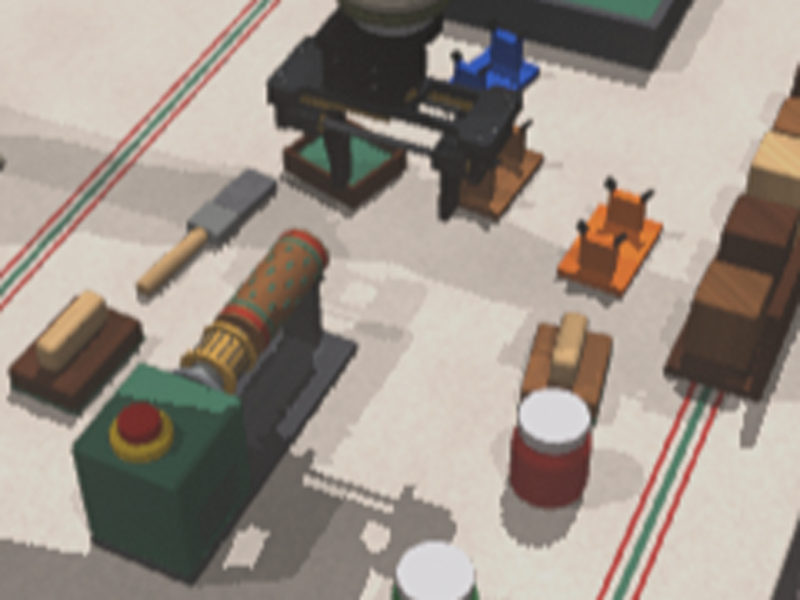

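The enlarged crop shows brown at side (298,295), blue at (313,352) and orange at (252,272). Only the brown one is wooden, so that is the cradle. Next I measure the plunger and roller axis.

```bash
python3 - <<'E'
from h import *
cs,cd=cam("scene"),cam("side")
def comps(f,win,lo,hi,amin=15):
    im=cv2.imread(f);h=cv2.cvtColor(im,cv2.COLOR_BGR2HSV)
    m=cv2.inRange(h,lo,hi)
    if lo[0]==0: m|=cv2.inRange(h,(172,lo[1],lo[2]),(180,255,255))
    k=np.zeros_like(m);x0,x1,y0,y1=win;k[y0:y1,x0:x1]=m[y0:y1,x0:x1]
    n,l,s,c=cv2.connectedComponentsWithStats(k)
    for i in range(1,n):
        if s[i,4]>=amin: print(f,s[i],c[i].round(1))
print("red");comps("pics/scene0.png",(220,310,180,270),(0,140,70),(7,255,255));comps("pics/side0.png",(320,370,140,220),(0,140,60),(7,255,255),8)
print("yellow");comps("pics/scene0.png",(220,310,180,270),(18,120,90),(32,255,255));comps("pics/side0.png",(320,370,140,220),(18,120,80),(32,255,255),8)
E
python3 - <<'E'
import cv2
a=cv2.imread("pics/side0.png")[140:220,310:380]; cv2.imwrite("pics/sidec2.png",cv2.resize(a,(525,600),interpolation=cv2.INTER_NEAREST))
a=cv2.imread("pics/scene0.png")[180:270,215:315]; cv2.imwrite("pics/scenec2.png",cv2.resize(a,(600,540),interpolation=cv2.INTER_NEAREST))
E
```

```text
red
pics/scene0.png [288 189   9   7  19] [292.  191.4]
pics/scene0.png [267 212  12   7  24] [272.8 214. ]
pics/scene0.png [236 241  12  11 100] [241.1 246.1]
pics/side0.png [345 151   8   5  34] [348.3 153.1]
yellow
pics/scene0.png [255 217  20  20 135] [266.1 224.7]
pics/scene0.png [233 243  19  15 117] [242.3 252.4]
pics/side0.png [342 154  13   7  56] [347.9 157.5]
pics/side0.png [337 170  15  13  97] [344.7 175.1]
```

View pics/sidec2.png

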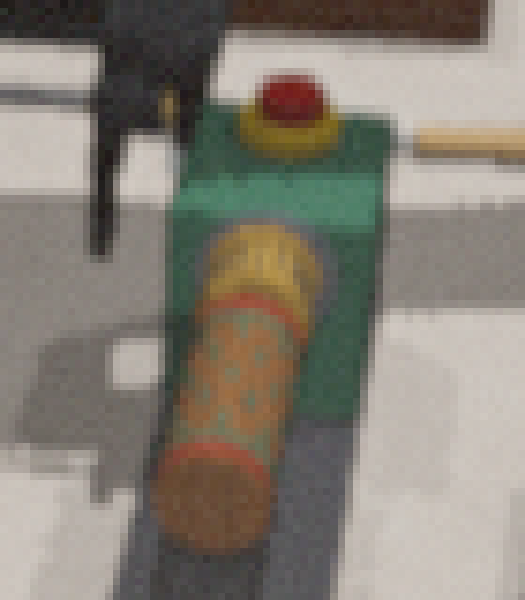

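View pics/scenec2.png

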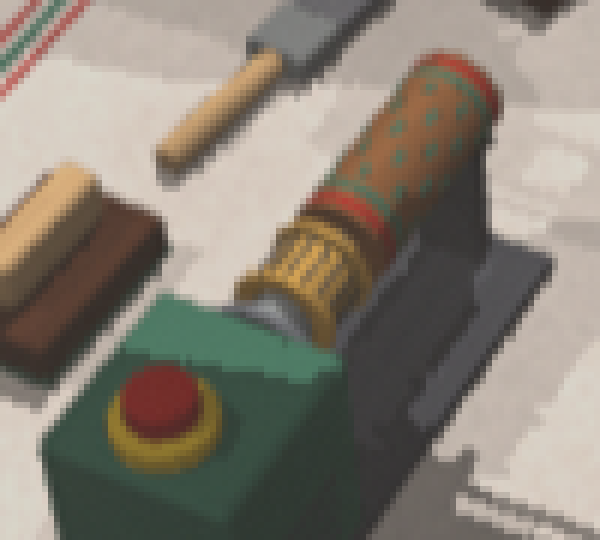

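```bash
python3 - <<'E'
from h import *
cs,cd=cam("scene"),cam("side")
P,e=tri([(cs,(241.7,245.3)),(cd,(349.1,151.8))]);print("plunger",P,e)
q,e=tri([(cs,(290,198)),(cd,(338.6,206.5))]);print("free end c",q,e)
for n,s,d,z in [("cradle",None,(298,295),0.03)]: print(onz(cd,d,z))
print("tray",onz(cd,(355,290),.028)); print("tray sc",onz(cs,(303,168),.028))
print(onz(cw:=cam("wrist"),(225,190),.135))
E
```

```text
plunger [ 0.51955826 -0.24688993  0.1525856 ] [np.float64(0.0013138603389134455), np.float64(0.0013138603389132642)]
free end c [0.52574397 0.00973592 0.1032179 ] [np.float64(0.0011871580455222438), np.float64(0.0011871580455222878)]
[0.5958634  0.30825381 0.03      ]
tray [0.44700071 0.26550473 0.028     ]
tray sc [0.4587532 0.2342469 0.028    ]
[0.53615343 0.0146355  0.135     ]
```

The scene–side pair puts the plunger near (0.520,-0.247,0.153) and the roller's free end near (0.526,0.010,0.103). I'll move the wrist camera over the washer.

Request:
arm_command([
  [0,-45,0,0,0,0,0],
  [0,-70,-40,-20,0,0,0],
  [0,-90,-80,-40,0,0,0],
  [0,-110,-120,-60,0,0,0],
  [0,-130,-160,-80,0,0,0],
  [0,-150,-195,-95,0,0,0],
  [0,-150,-215,-105,0,0,0],
  [0,-150,-215,-105,0,0,0],
  [0,-150,-215,-105,0,0,0],
])

```text
time: 1.05
ee_pos: [0.5199, -0.2147, 0.3416]
eef_rot: [0.0, 0.707, 0.0, 0.707]
ft_force: [-0.3, 0.5, 0.2]
width: 0.0872
```

```bash
python3 - <<'E'
from h import *
s=read_state();print(s["ee_pos"],s["eef_rot"],s["time"],s["joint_positions"].round(2))
np.save("w1.npy",np.r_[s["ee_pos"],s["eef_rot"]])
cv2.imwrite("pics/w1.png",camera("wrist")[:,:,::-1])
cv2.imwrite("pics/side1.png",camera("side")[:,:,::-1]);cv2.imwrite("pics/scene1.png",camera("scene")[:,:,::-1])
E
```

```text
[ 0.51994166 -0.21472447  0.34159231] [3.61787411e-04 7.07245224e-01 4.87262224e-05 7.06968217e-01] 1.05 [ 0.24  0.16  0.08  1.37 -0.01  1.62  0.32]
```

View pics/w1.png

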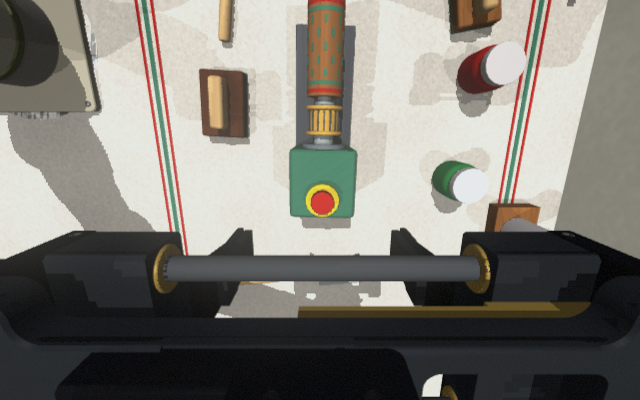

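View pics/scene1.png

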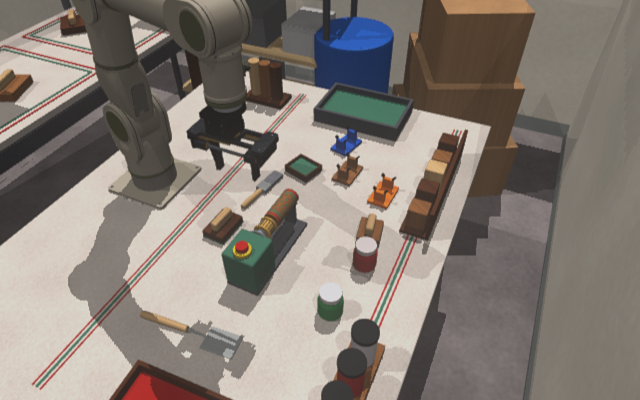

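The wrist view shows the plunger at (322,203), the collar at (324,120), and the roller running up the picture from (325,95) to (325,0). The spindle runs close to world +y. Now I compute from masks.

```bash
python3 - <<'E'
from h import *
w=np.load("w1.npy");st=dict(ee_pos=w[:3],eef_rot=w[3:])
cw,cs,cd=cam("wrist",st),cam("scene"),cam("side")
im=cv2.imread("pics/w1.png");h=cv2.cvtColor(im,cv2.COLOR_BGR2HSV)
m=cv2.inRange(h,(0,150,60),(7,255,255))|cv2.inRange(h,(173,150,60),(180,255,255));m[:, :290]=0;m[:,360:]=0
n,l,s,c=cv2.connectedComponentsWithStats(m)
for i in range(1,n):
    if s[i,4]>20: print("red",s[i],c[i])
y=cv2.inRange(h,(18,120,90),(32,255,255));y[:,:290]=0;y[:,360:]=0;y[230:]=0
n,l,s,c=cv2.connectedComponentsWithStats(y)
for i in range(1,n):
    if s[i,4]>20: print("yel",s[i],c[i])
g=cv2.inRange(h,(60,80,40),(90,255,255));g[:,:280]=0;g[:,365:]=0;g[:140]=0;g[230:]=0
cc=max(cv2.findContours(g,0,2)[0],key=cv2.contourArea);r=cv2.minAreaRect(cc);print("green",r,cv2.boxPoints(r))
# roller edges per row
for v in range(5,95,10):
    row=im[v].astype(int); # brownish: r-b>40
    k=[u for u in range(295,360) if row[u,2]-row[u,0]>35]
    print(v,k[0],k[-1],(k[0]+k[-1])/2, onz(cw,((k[0]+k[-1])/2,v),.11+.0).round(4))
a=im[80:225,270:380];cv2.imwrite("pics/w1c.png",cv2.resize(a,None,fx=4.1,fy=4.1,interpolation=cv2.INTER_NEAREST))
E
```

```text
red [308   0  36   6  94] [326.0106383    1.31914894]
red [308  88  33   5 132] [323.90151515  89.84848485]
red [311 191  23  23 402] [321.78855721 202.32835821]
yel [306 105  36  30 609] [323.32348112 119.63218391]
yel [306 184  33  33 430] [321.89767442 197.81395349]
green ((321.8823547363281, 182.5867156982422), (65.3631362915039, 66.38843536376953), 1.4688007831573486) [[288.36066 214.93231]
 [290.06238 148.5657 ]
 [355.40405 150.24112]
 [353.70233 216.60773]]
5 308 344 326.0 [0.5266 0.0126 0.11  ]
15 308 343 325.5 [0.526 0.001 0.11 ]
25 308 343 325.5 [ 0.526  -0.0109  0.11  ]
35 310 341 325.5 [ 0.5261 -0.0229  0.11  ]
45 308 342 325.0 [ 0.5254 -0.0352  0.11  ]
55 308 342 325.0 [ 0.5254 -0.0477  0.11  ]
65 309 340 324.5 [ 0.5248 -0.0603  0.11  ]
75 308 341 324.5 [ 0.5248 -0.0732  0.11  ]
85 309 337 323.0 [ 0.5227 -0.0864  0.11  ]
```

View pics/w1c.png

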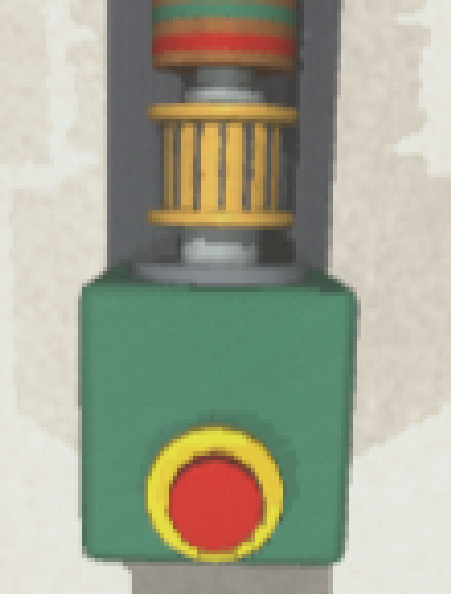

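```bash
python3 - <<'E'
from h import *
w=np.load("w1.npy");st=dict(ee_pos=w[:3],eef_rot=w[3:])
cw,cs,cd=cam("wrist",st),cam("scene"),cam("side")
print("cam",cw[1])
im=cv2.imread("pics/scene1.png");h=cv2.cvtColor(im,cv2.COLOR_BGR2HSV)
P,e=tri([(cw,(321.8,202.0)),(cs,(241.7,245.3)),(cd,(349.1,151.8))]);print("pl",P.round(4),e)
P,e=tri([(cw,(321.8,202.0)),(cs,(241.7,245.3))]);print("pl w+scene",P.round(4),e)
print("pl on .156",onz(cw,(321.8,202.3),.156))
for v in (105,135.2,120): print("flange",v,onz(cw,(323.5,v),.137).round(4),onz(cw,(323.5,v),.11).round(4))
print("housing front top edge",onz(cw,(322.5,149.5),.13).round(4),"rear",onz(cw,(322,217),.13).round(4))
print("barrel shank-end edge",onz(cw,(324,96.5),.135).round(4), "free end", onz(cw,(326,0),.135))
# height check: collar from scene: centre of yellow blob
print("collar tri",tri([(cw,(323.4,120)),(cs,(266.1,224.9)),(cd,(344.9,175))]))
E
```

```text
cam [ 0.52033406 -0.14403184  0.53406251]
pl [ 0.52   -0.2473  0.1527] [np.float64(0.0007879066663194293), np.float64(0.001035449229570762), np.float64(0.001685453190710515)]
pl w+scene [ 0.521  -0.2473  0.153 ] [np.float64(0.0002553564189047149), np.float64(0.0002553564189045822)]
pl on .156 [ 0.52079229 -0.24705746  0.156     ]
flange 105 [ 0.5232 -0.1153  0.137 ] [ 0.5234 -0.1133  0.11  ]
flange 135.2 [ 0.5233 -0.1552  0.137 ] [ 0.5234 -0.1559  0.11  ]
flange 120 [ 0.5232 -0.1348  0.137 ] [ 0.5234 -0.1342  0.11  ]
housing front top edge [ 0.5219 -0.1754  0.13  ] rear [ 0.5211 -0.2775  0.13  ]
barrel shank-end edge [ 0.5239 -0.1042  0.135 ] free end [0.52622769 0.0087968  0.135     ]
collar tri (array([ 0.52374644, -0.1347992 ,  0.12502414]), [np.float64(0.000624489167468551), np.float64(0.0038102284536598954), np.float64(0.003365445696910748)])
```

Three views agree on the plunger to within 2 mm: (0.5207,-0.247), top z about 0.153. The collar spans y from -0.155 to -0.115 at x=0.5234. The mouth is at y≈-0.109, and the axis is turned 1.4°. I shut the fingers over the plunger and press.

Request:
arm_command([
  [255,45,-20,0,0,0,0],
  [255,90,-32,1,0,0,0],
  [255,130,-32,1,0.0245,0,0],
  [255,160,-32,1,0.0245,0,0],
  [255,172,-32,1,0.0245,0,0],
  [255,172,-32,1,0.0245,0,0],
  [255,172,-32,1,0.0245,0,0],
], newtons=30)

```text
time: 1.9
ee_pos: [0.522, -0.2468, 0.1715]
eef_rot: [0.008, 0.706, -0.009, 0.708]
ft_force: [0.3, -0.7, 0.4]
width: 0.0393
```

```bash
python3 - <<'E'
from h import *
s=read_state();print(s["ee_pos"],s["eef_rot"],s["width"])
cv2.imwrite("pics/s2.png",cv2.resize(camera("scene")[180:280,190:310,::-1],(720,600)));
cv2.imwrite("pics/d2.png",cv2.resize(camera("side")[110:210,290:410,::-1],(720,600)));
E
```

```text
[ 0.52202003 -0.2468232   0.17151621] [ 0.00817961  0.70641119 -0.00855279  0.70770274] 0.0393153592784196
```

View pics/s2.png

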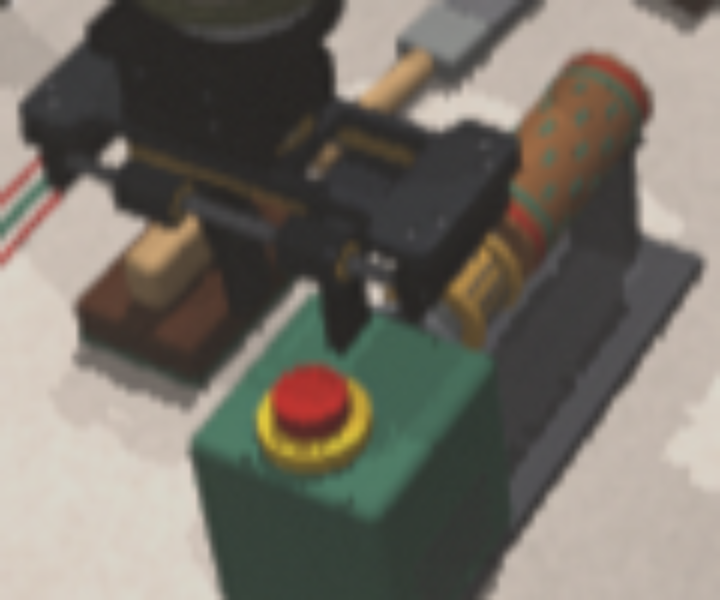

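View pics/d2.png

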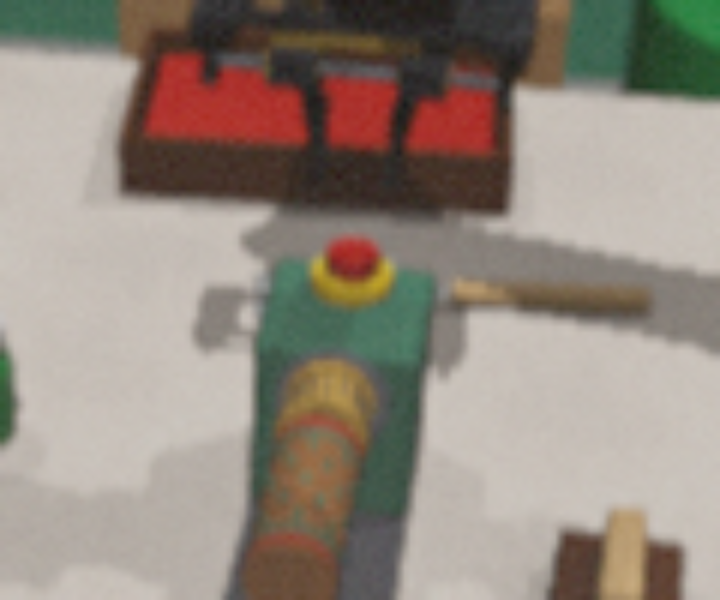

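The fingers are still closing (39 mm) and sit above the plunger. I'll finish closing and look again before pressing.

Request:
arm_command([
  [255,2,0,-1,0,0,0],
  [255,4,0,-1,0,0,0],
  [255,5,0,-1,0,0,0],
  [255,5,0,-1,0,0,0],
  [255,5,0,-1,0,0,0],
])

```text
time: 2.5
ee_pos: [0.52, -0.247, 0.165]
eef_rot: [0.009, 0.707, -0.009, 0.707]
ft_force: [-0.2, -0.7, 0.5]
width: 0.0012
```

```bash
python3 - <<'E'
from h import *
s=read_state();print(s["ee_pos"],s["eef_rot"],s["width"],s["ft_force"])
print(proj(cam("scene"),s["ee_pos"]),proj(cam("side"),s["ee_pos"]))
cv2.imwrite("pics/s3.png",cv2.resize(camera("scene")[180:280,190:310,::-1],(720,600)));
cv2.imwrite("pics/d3.png",cv2.resize(camera("side")[110:210,290:410,::-1],(720,600)));
E
```

```text
[ 0.52002464 -0.24696866  0.16499625] [ 0.0086827   0.70701827 -0.00865807  0.70708897] 0.0011711084240634054 [-0.17941928 -0.72503402  0.49117307]
[240.78607664 241.99965173] [348.81600739 148.91548755]
```

View pics/s3.png

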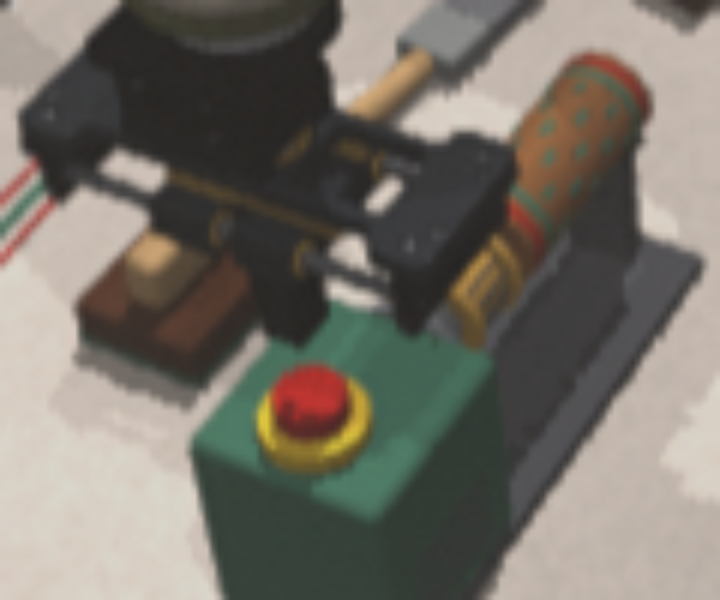

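View pics/d3.png

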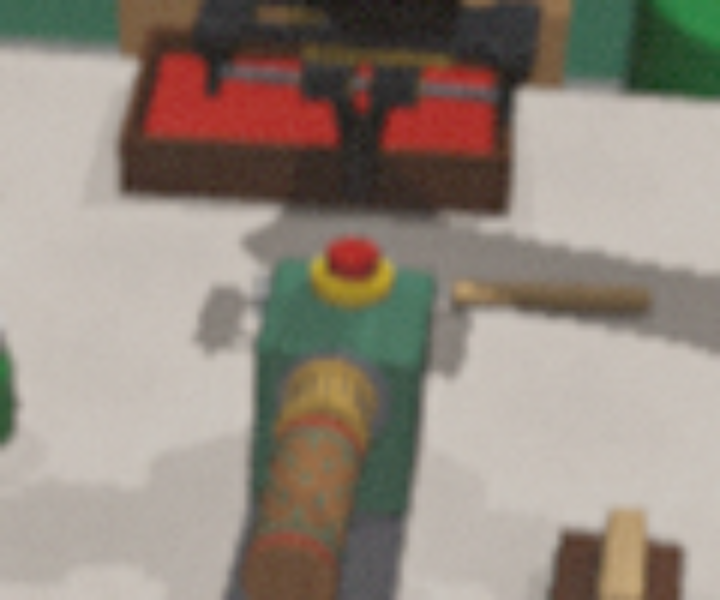

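In both views the shut tips look about 19 mm higher than the reported TCP: scene seen (239.5,237) against a predicted (240.8,242), side (350,144.5) against (348.8,149). I'll lower slowly and let the contact force decide.

Request:
arm_command([
  [255,4,0,1,0,0,0],
  [255,8,0,1,0,0,0],
  [255,12,0,1,0,0,0],
  [255,14,0,1,0,0,0],
])

```text
time: 3.0
ee_pos: [0.5208, -0.2468, 0.1502]
eef_rot: [0.009, 0.707, -0.009, 0.707]
ft_force: [-0.5, -0.1, 0.4]
width: 0.0005
```

Request:
arm_command([
  [255,4,0,0,0,0,0],
  [255,7,0,0,0,0,0],
  [255,9,0,0,0,0,0],
])

```text
time: 3.3
ee_pos: [0.5209, -0.247, 0.1416]
eef_rot: [0.009, 0.707, -0.009, 0.707]
ft_force: [-0.4, 0.0, -0.5]
width: 0.0003
```

```bash
python3 - <<'E'
from h import *
s=read_state();print(s["ee_pos"],s["width"],s["ft_force"])
print(proj(cam("scene"),s["ee_pos"]),proj(cam("side"),s["ee_pos"]))
a=cv2.resize(camera("scene")[210:270,210:270,::-1],(400,400));b=cv2.resize(camera("side")[120:180,320:380,::-1],(400,400))
cv2.imwrite("pics/s4.png",np.hstack([a,b]))
E
```

```text
[ 0.52092726 -0.24695696  0.14158543] 0.0003285941497481506 [-0.42846707  0.03854998 -0.47341795]
[242.15384333 248.12296356] [348.21892502 154.50128168]
```

View pics/s4.png

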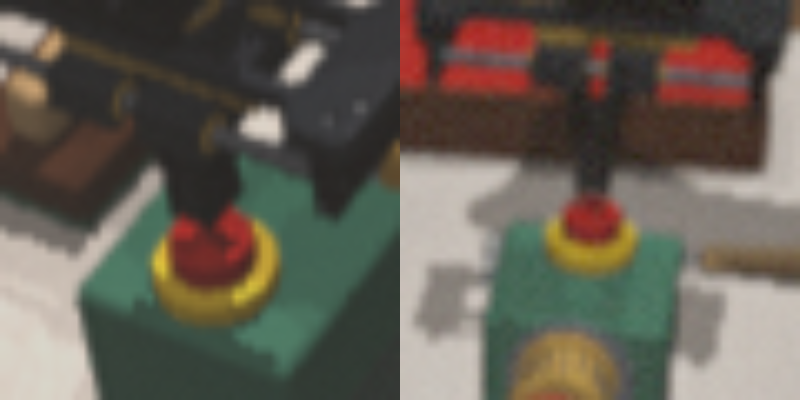

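The views show the tips at the plunger with only its top covered. I continue down in small rows.

Request:
arm_command([
  [255,3,0,0,0,0,0],
  [255,5,0,0,0,0,0],
  [255,5,0,0,0,0,0],
])

```text
time: 3.7
ee_pos: [0.5209, -0.2469, 0.1366]
eef_rot: [0.009, 0.707, -0.009, 0.707]
ft_force: [0.7, -0.1, -0.2]
width: 0.0008
```

Request:
arm_command([
  [255,2,0,0,0,0,0],
  [255,4,0,0,0,0,0],
  [255,4,0,0,0,0,0],
])

```text
time: 4.0
ee_pos: [0.5209, -0.2469, 0.1326]
eef_rot: [0.009, 0.707, -0.009, 0.707]
ft_force: [0.9, 0.9, -0.1]
width: 0.0008
```

```bash
python3 - <<'E'
from h import *
a=cv2.resize(camera("scene")[210:270,210:270,::-1],(400,400));b=cv2.resize(camera("side")[120:180,320:380,::-1],(400,400))
cv2.imwrite("pics/s5.png",np.hstack([a,b]))
print(read_state()["ft_force"])
E
```

```text
[-0.02455179 -0.06025279 -0.4820039 ]
```

View pics/s5.png

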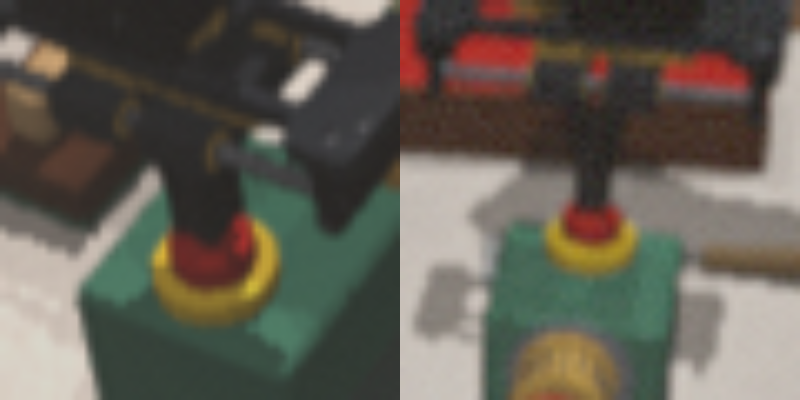

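Request:
arm_command([
  [255,2,0,0,0,0,0],
  [255,3,0,0,0,0,0],
  [255,3,0,0,0,0,0],
])

```text
time: 4.4
ee_pos: [0.5209, -0.2469, 0.1297]
eef_rot: [0.009, 0.707, -0.009, 0.707]
ft_force: [0.7, 0.2, -0.3]
width: 0.0005
```

Request:
arm_command([
  [255,2,0,0,0,0,0],
  [255,3,0,0,0,0,0],
  [255,3,0,0,0,0,0],
])

```text
time: 4.7
ee_pos: [0.5209, -0.2469, 0.1267]
eef_rot: [0.009, 0.707, -0.009, 0.707]
ft_force: [0.5, -0.2, 0.3]
width: 0.0005
```

```bash
python3 - <<'E'
from h import *
s=read_state();print(s["ft_force"],s["torque"],s["joint_torque"].round(2))
a=cv2.resize(camera("scene")[210:270,210:270,::-1],(400,400));b=cv2.resize(camera("side")[120:180,320:380,::-1],(400,400))
cv2.imwrite("pics/s6.png",np.hstack([a,b]))
cv2.imwrite("pics/w6.png",camera("wrist")[:,:,::-1])
E
```

```text
[ 0.46108427 -0.23965479  0.26250726] [ 0.00011257 -0.01162042 -0.01880036] [ 0.000e+00 -5.553e+01  1.660e+00 -3.707e+01 -4.000e-02  2.000e-02
  0.000e+00]
```

View pics/s6.png

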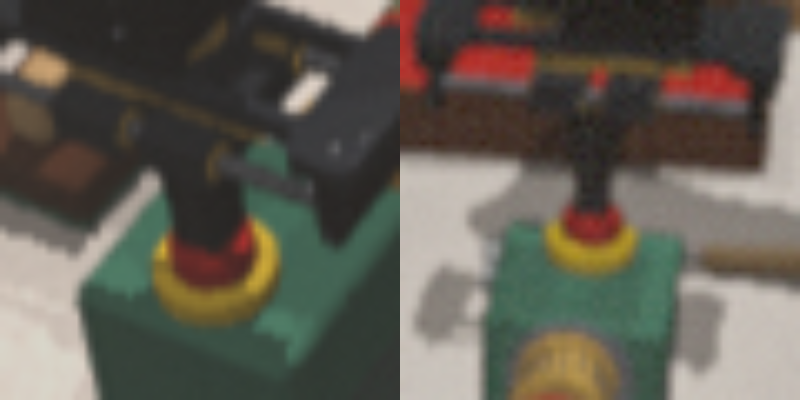

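View pics/w6.png

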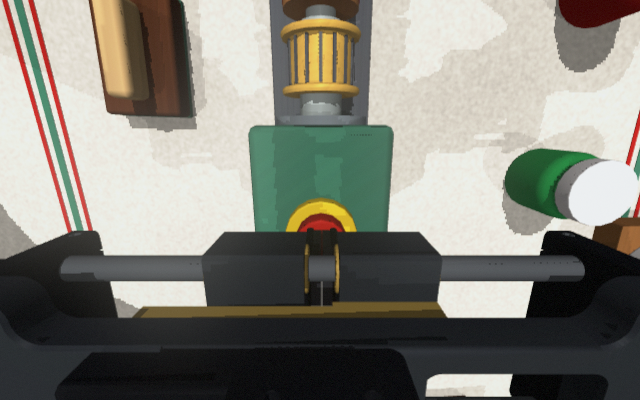

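```bash
python3 - <<'E'
from h import *
a=camera("scene")[:,:,::-1];b=camera("side")[:,:,::-1]
cv2.imwrite("pics/scene7.png",a);cv2.imwrite("pics/side7.png",b)
a0=cv2.imread("pics/scene1.png");b0=cv2.imread("pics/side1.png")
f=lambda i,y,x:cv2.resize(i[y:y+30,x:x+40],(400,300),interpolation=cv2.INTER_NEAREST)
cv2.imwrite("pics/cmp7.png",np.vstack([np.hstack([f(a0,230,222),f(a,230,222)]),np.hstack([f(b0,140,328),f(b,140,328)])]))
s=read_state();p=s["ee_pos"]
for z in (0,.01,.02,.03): print(z,proj(cam("scene"),p+[0,0,z]),proj(cam("side"),p+[0,0,z]))
E
```

```text
0 [242.8504142  251.80748482] [347.96413953 157.91823381]
0.01 [242.40713705 249.29789956] [348.10912397 155.57117978]
0.02 [241.95887958 246.76011857] [348.25546532 153.2021598 ]
0.03 [241.50555739 244.19366402] [348.40318271 150.81086406]
```

View pics/cmp7.png

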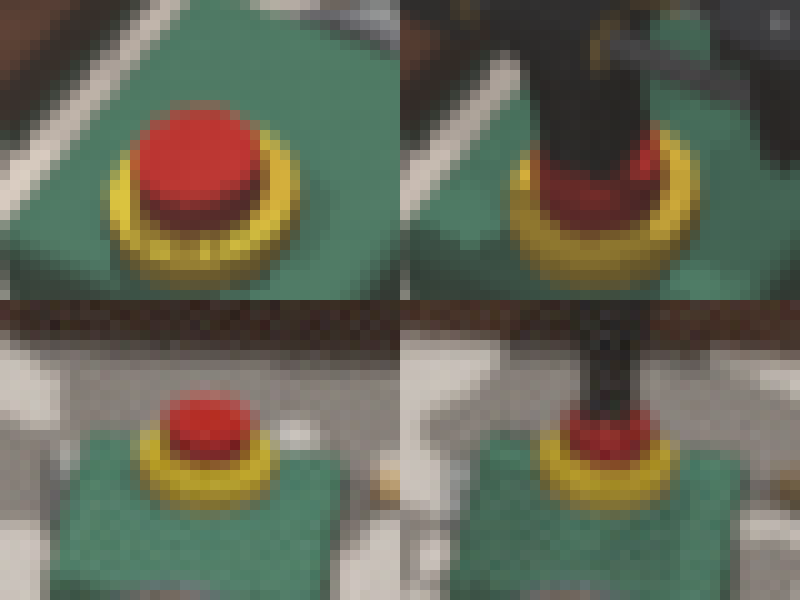

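```bash
python3 - <<'E'
from h import *
p=np.array([.6246,0,.1912])
for z in (0,.01,.02): print(z,[proj(cam(c),p+[dx,0,z]).round(1) for c in ("scene","side") for dx in (-.05,.05)])
f=lambda i,y,x,h,w:cv2.resize(i[y:y+h,x:x+w],(400,400),interpolation=cv2.INTER_NEAREST)
cv2.imwrite("pics/tips0.png",np.hstack([f(cv2.imread("pics/scene0.png"),130,280,80,80),f(cv2.imread("pics/side0.png"),110,270,80,80)]))
E
```

```text
0 [array([302. , 182.1]), array([334.5, 191.9]), array([323.7, 180.6]), array([291.6, 177.5])]
0.01 [array([301.9, 179.4]), array([334.6, 189.2]), array([323.8, 177.9]), array([291.5, 174.9])]
0.02 [array([301.8, 176.7]), array([334.7, 186.5]), array([323.8, 175.2]), array([291.4, 172.1])]
```

View pics/tips0.png

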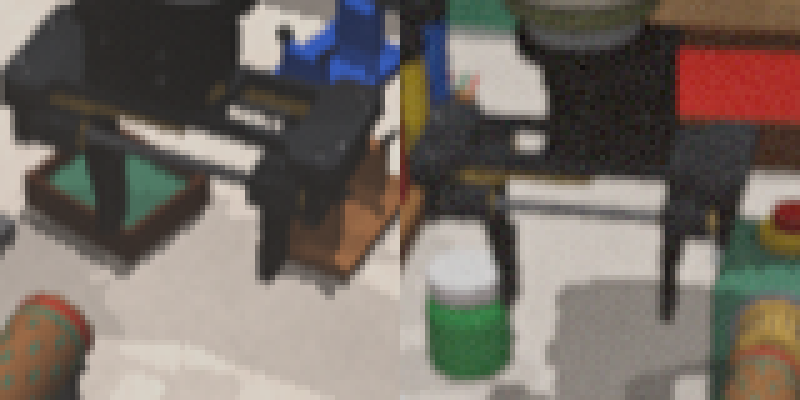

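Before and after crops show the red cap about 6 mm lower, so the tips sit some 20 mm short of the reported TCP. The open tips in the first pictures show the same offset. I keep pressing until the force shows the bottom.

Request:
arm_command([
  [255,2,0,0,0,0,0],
  [255,2,0,0,0,0,0],
])

```text
time: 5.15
ee_pos: [0.5213, -0.2471, 0.1251]
eef_rot: [0.009, 0.707, -0.009, 0.707]
ft_force: [-0.3, -0.3, 3.7]
width: 0.0003
```

Request:
arm_command([
  [255,2,0,0,0,0,0],
  [255,4,0,0,0,0,0],
  [255,4,0,0,0,0,0],
])

```text
time: 5.45
ee_pos: [0.5213, -0.2471, 0.1211]
eef_rot: [0.009, 0.707, -0.009, 0.707]
ft_force: [0.2, -1.1, 5.5]
width: 0.0006
```

Request:
arm_command([
  [255,2,0,0,0,0,0],
  [255,4,0,0,0,0,0],
  [255,5,0,0,0,0,0],
  [255,5,0,0,0,0,0],
])

```text
time: 5.85
ee_pos: [0.5213, -0.2471, 0.1165]
eef_rot: [0.009, 0.707, -0.009, 0.707]
ft_force: [-2.1, 1.2, 8.4]
width: 0.0003
```

Request:
arm_command([
  [255,1,0,0,0,0,0],
  [255,2,0,0,0,0,0],
  [255,2,0,0,0,0,0],
])

```text
time: 6.15
ee_pos: [0.5214, -0.2471, 0.1157]
eef_rot: [0.009, 0.707, -0.009, 0.708]
ft_force: [-6.1, 2.2, 17.6]
width: 0.0003
```

```bash
python3 - <<'E'
from h import *
s=read_state();p=s["ee_pos"];print(p,s["ft_force"])
a=camera("scene")[:,:,::-1];b=camera("side")[:,:,::-1];w=camera("wrist")[:,:,::-1]
cv2.imwrite("pics/w8.png",w)
a0=cv2.imread("pics/scene1.png");b0=cv2.imread("pics/side1.png")
f=lambda i,y,x:cv2.resize(i[y:y+30,x:x+40],(400,300),interpolation=cv2.INTER_NEAREST)
cv2.imwrite("pics/cmp8.png",np.vstack([np.hstack([f(a0,230,222),f(a,230,222)]),np.hstack([f(b0,140,328),f(b,140,328)])]))
E
```

```text
[ 0.52138251 -0.24713236  0.11574948] [-6.13858268  2.22474879 17.58334304]
```

View pics/cmp8.png

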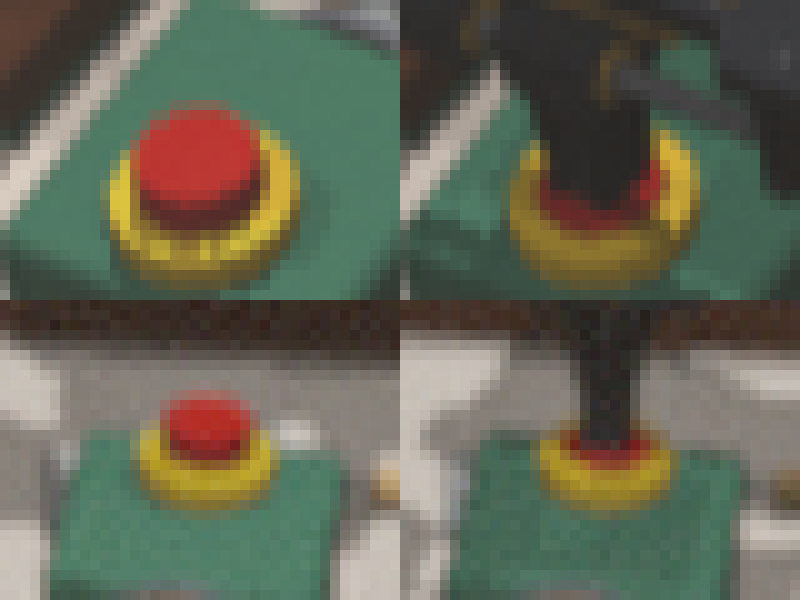

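```bash
python3 - <<'E'
from h import *
p=np.array([.6246,0,.1912])
for z in (.05,.06,.07,.08,.09,.1,.11): print(z,[proj(cam(c),p+[dx,dy,z]).round(0) for c,dy in (("scene",-.0375),("side",.0375)) for dx in (-.095,.095)])
f=lambda i,y,x,h,w:cv2.resize(i[y:y+h,x:x+w],(w*8,h*8),interpolation=cv2.INTER_CUBIC)
cv2.imwrite("pics/body0.png",np.vstack([f(cv2.imread("pics/scene0.png"),125,275,70,90)]))
cv2.imwrite("pics/body1.png",np.vstack([f(cv2.imread("pics/side0.png"),110,265,70,90)]))
E
```

```text
0.05 [array([281., 172.]), array([345., 191.]), array([338., 175.]), array([273., 169.])]
0.06 [array([280., 169.]), array([345., 188.]), array([338., 172.]), array([273., 166.])]
0.07 [array([280., 166.]), array([345., 186.]), array([338., 169.]), array([273., 164.])]
0.08 [array([280., 164.]), array([346., 183.]), array([338., 166.]), array([272., 161.])]
0.09 [array([280., 161.]), array([346., 180.]), array([338., 163.]), array([272., 158.])]
0.1 [array([279., 158.]), array([346., 177.]), array([338., 160.]), array([272., 155.])]
0.11 [array([279., 155.]), array([346., 174.]), array([338., 157.]), array([272., 152.])]
```

View pics/body0.png

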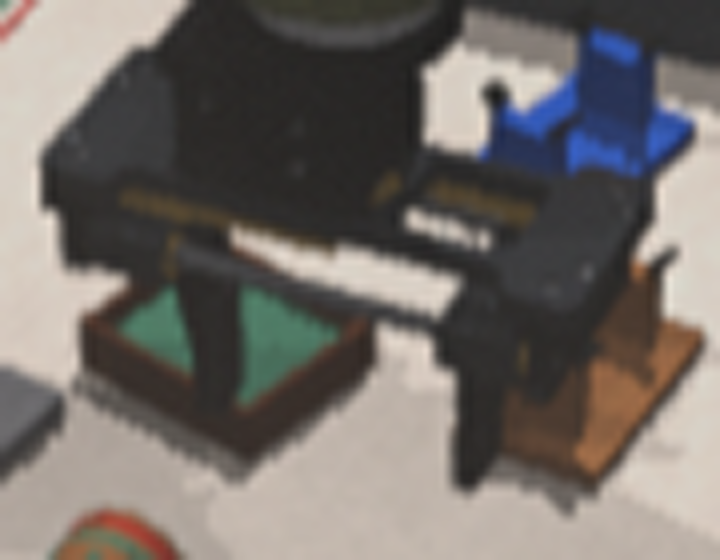

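View pics/body1.png

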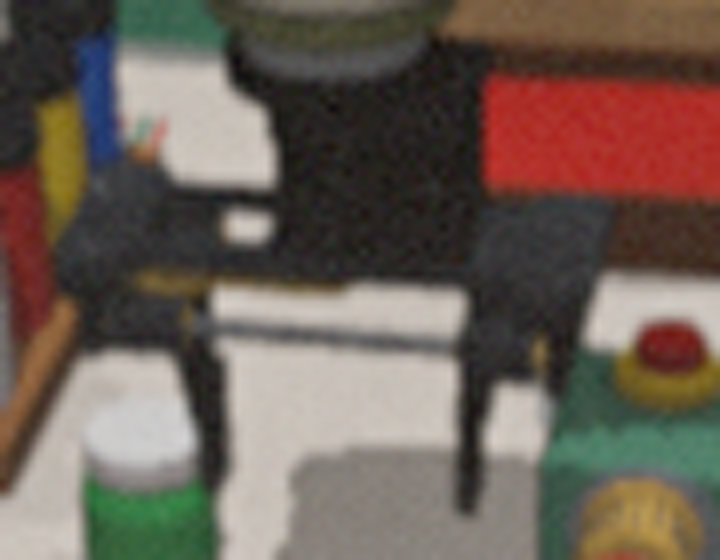

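View pics/w8.png

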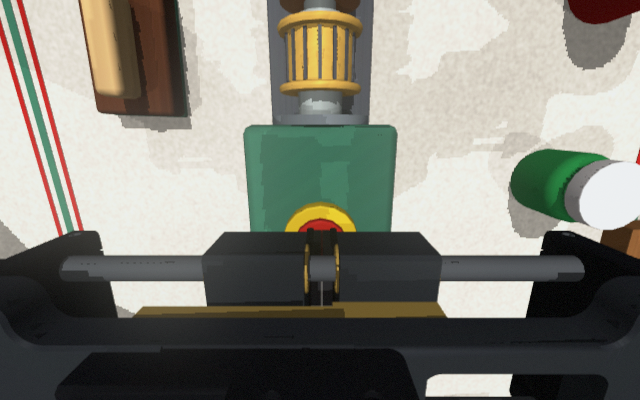

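The force started near TCP z=0.126 and jumped to 17.6 N at 0.1157, which is a full 10 mm stroke, so the plunger is fully down (the red cap is sunk in the ring in both views). Contact and pictures agree that the fingers and body sit about 28 mm behind the reported TCP. I therefore take the pad centre as about 47 mm behind it. Next I rise, open and move over the collar.

Request:
arm_command([
  [255,-20,0,0,0,0,0],
  [255,-50,0,0,0,0,0],
  [0,-60,40,0,0,0,0],
  [0,-60,85,0,0,0,0],
  [0,-60,112,0,0,0,0],
  [0,-60,112,0,0,0,0],
  [0,-60,112,0,0,0,0],
  [0,-45,112,0,0,0,0],
  [0,-30,112,0,0,0,0],
  [0,-20,112,0,0,0,0],
])

```text
time: 7.3
ee_pos: [0.523, -0.1365, 0.1326]
eef_rot: [0.009, 0.708, -0.01, 0.707]
ft_force: [0.5, -0.1, -0.4]
width: 0.0564
```

```bash
cat >> h.py <<'E'
def two(name,a=(180,190,100,120),b=(110,290,100,120)):
    s=read_state();print(s["ee_pos"],s["width"],s["ft_force"].round(1),s["time"],s["joint_positions"].round(2))
    f=lambda c,w:cv2.resize(c[w[0]:w[0]+w[2],w[1]:w[1]+w[3],::-1],(400,int(400*w[2]/w[3])),interpolation=cv2.INTER_CUBIC)
    A,B=f(camera("scene"),a),f(camera("side"),b)
    cv2.imwrite("pics/"+name,np.hstack([A,B]))
E
python3 - <<'E'
from h import *
two("t9.png",(190,220,80,80),(130,300,80,80))
E
```

```text
[ 0.52299608 -0.13653477  0.13259085] 0.05642816376153949 [ 0.5 -0.1 -0.4] 7.3 [ 0.16  0.19  0.02  1.77 -0.    1.19  0.15]
```

View pics/t9.png

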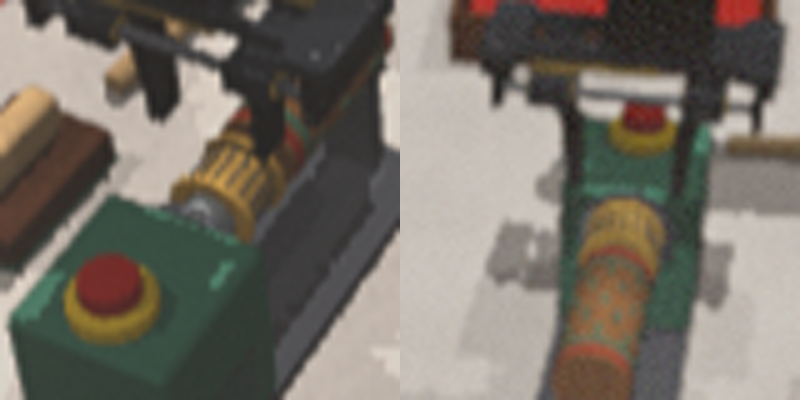

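The tips hang over the collar clear of the flanges, still opening. I wait for full opening, then lower around the groove.

Request:
arm_command([
  [0,0,1,0,0,0,0],
  [0,0,1.5,0,0,0,0],
  [0,0,1.5,0,0,0,0],
  [0,20,1.5,0,0,0,0],
  [0,40,1.5,0,0,0,0],
  [0,60,1.5,0,0,0,0],
  [0,70,1.5,0,0,0,0],
  [0,70,1.5,0,0,0,0],
])

```text
time: 8.2
ee_pos: [0.5231, -0.1334, 0.0631]
eef_rot: [0.009, 0.708, -0.009, 0.706]
ft_force: [0.1, 0.3, 0.9]
width: 0.0869
```

```bash
python3 - <<'E'
from h import *
two("t10.png",(190,220,80,80),(130,300,80,80))
cv2.imwrite("pics/w10.png",camera("wrist")[:,:,::-1])
E
```

```text
[ 0.52309736 -0.13336842  0.06306799] 0.0868965867651747 [0.1 0.3 0.9] 8.2 [ 0.16  0.26  0.01  1.84 -0.    1.05  0.14]
```

View pics/t10.png

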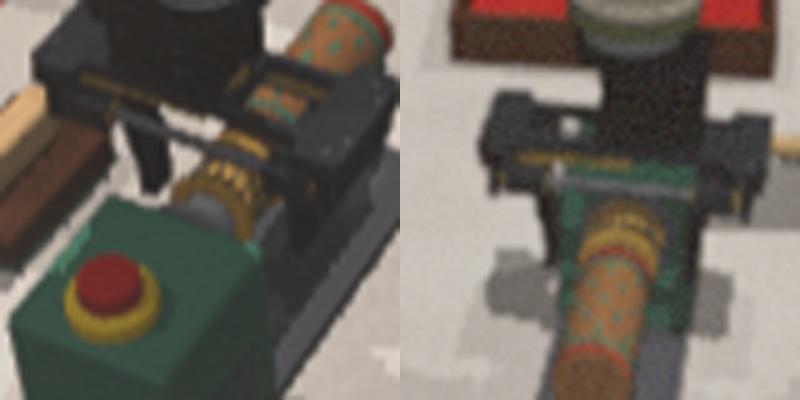

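View pics/w10.png

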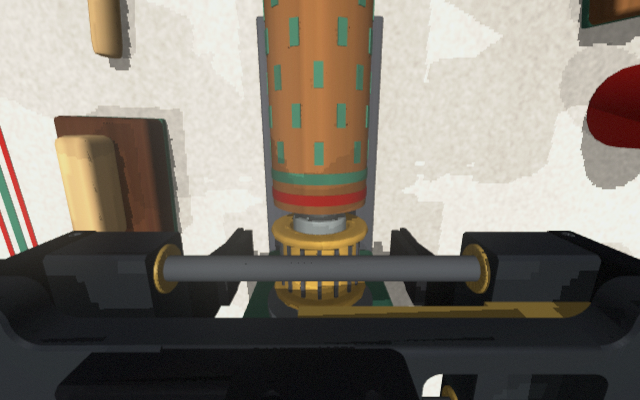

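The wrist view shows the collar, its flanges around rows 228–300, centred between the open fingers. I centre in the groove and close gently.

Request:
arm_command([
  [255,0,-1.5,0,0,0,0],
  [255,0,-1.5,0,0,0,0],
  [255,0,-1.5,0,0,0,0],
  [255,0,-1.5,0,0,0,0],
  [255,0,-1.5,0,0,0,0],
  [255,0,-1.5,0,0,0,0],
  [255,0,-1.5,0,0,0,0],
], newtons=25)

```text
time: 9.05
ee_pos: [0.5232, -0.135, 0.0639]
eef_rot: [0.009, 0.707, -0.009, 0.707]
ft_force: [-3.3, 0.2, 2.7]
width: 0.0461
```

Gripped at 46 mm, which matches the 44 mm groove. Now I pull towards the housing.

Request:
arm_command([
  [255,0,-2,0,0,0,0],
  [255,0,-4,0,0,0,0],
  [255,0,-6,0,0,0,0],
  [255,0,-8,0,0,0,0],
  [255,0,-8,0,0,0,0],
])

```text
time: 9.55
ee_pos: [0.5231, -0.1396, 0.0639]
eef_rot: [0.009, 0.708, -0.006, 0.706]
ft_force: [-6.1, 12.2, 6.7]
width: 0.0459
```

Request:
arm_command([
  [255,0,-3,0,0,0,0],
  [255,0,-5,0,0,0,0],
  [255,0,-7,0,0,0,0],
  [255,0,-7,0,0,0,0],
  [255,0,-7,0,0,0,0],
])

```text
time: 10.05
ee_pos: [0.5229, -0.1464, 0.0638]
eef_rot: [0.009, 0.708, -0.006, 0.706]
ft_force: [-6.9, 13.9, 6.8]
width: 0.0463
```

```bash
python3 - <<'E'
from h import *
two("t11.png",(190,220,80,80),(130,300,80,80))
E
```

```text
[ 0.52290221 -0.14637975  0.06383602] 0.04627739101024022 [-6.9 13.9  6.8] 10.05 [ 0.17  0.27  0.02  1.83 -0.01  1.05  0.18]
```

View pics/t11.png

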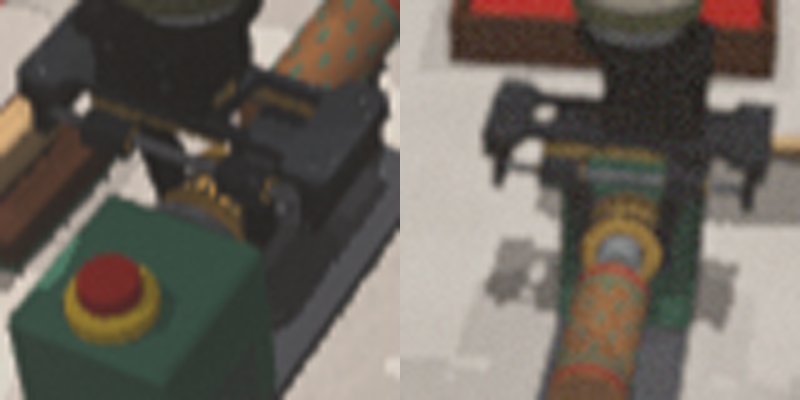

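The roller has slid out: the shank is visible between collar and barrel in the side view. I hold a little longer, then ease the collar home and open.

Request:
arm_command([
  [255,0,0,0,0,0,0],
  [255,0,0,0,0,0,0],
  [255,0,0,0,0,0,0],
  [255,0,4,0,0,0,0],
  [255,0,8,0,0,0,0],
  [255,0,12,0,0,0,0],
  [255,0,15,0,0,0,0],
  [255,0,15,0,0,0,0],
  [0,0,15,0,0,0,0],
  [0,0,15,0,0,0,0],
])

```text
time: 11.15
ee_pos: [0.5243, -0.1352, 0.064]
eef_rot: [0.009, 0.707, -0.009, 0.708]
ft_force: [-0.1, 0.3, 0.1]
width: 0.0557
```

Request:
arm_command([
  [0,0,0,0,0,0,0],
  [0,0,0,0,0,0,0],
  [0,0,0,0,0,0,0],
  [0,-30,0,0,0,0,0],
  [0,-75,0,0,0,0,0],
  [0,-120,0,0,0,0,0],
  [0,-160,0,0,0,0,0],
  [0,-160,0,0,0,0,0],
])

```text
time: 11.95
ee_pos: [0.5265, -0.1356, 0.23]
eef_rot: [0.008, 0.704, -0.009, 0.71]
ft_force: [0.8, -1.0, 0.6]
width: 0.0871
```

```bash
python3 - <<'E'
from h import *
s=read_state();np.save("w12.npy",np.r_[s["ee_pos"],s["eef_rot"]])
cv2.imwrite("pics/w12.png",camera("wrist")[:,:,::-1])
two("t12.png",(190,220,80,80),(130,300,80,80))
E
```

```text
[ 0.52536265 -0.13532442  0.22688339] 0.08716215949729923 [ 0.1 -0.2 -1.3] 12.0 [ 0.15  0.13  0.02  1.64 -0.    1.37  0.15]
```

View pics/t12.png

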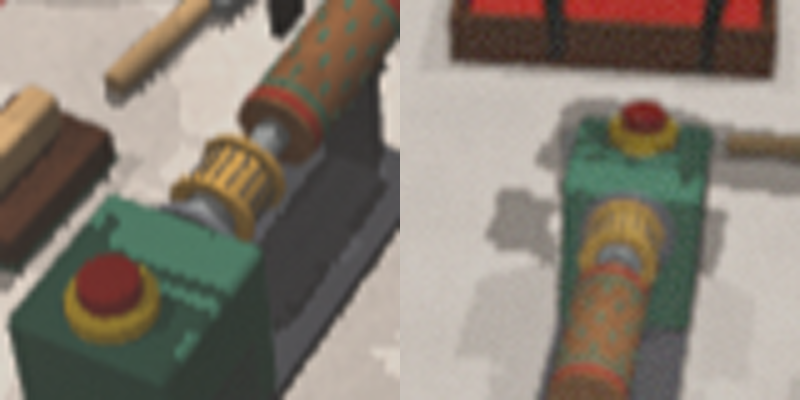

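View pics/w12.png

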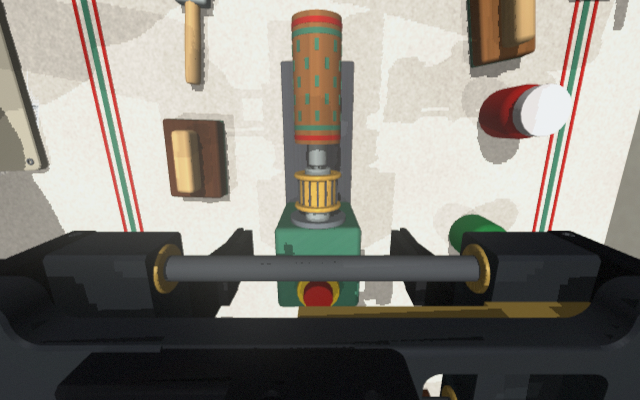

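The scene and wrist views show the roller ejected and the collar looking back home. Before grasping, I fly the wrist camera over the cradle to measure it.

Request:
arm_command([
  [0,-15,45,5,0,0,0],
  [0,-30,92,10,0,0,0],
  [0,-40,140,20,0,0,0],
  [0,-50,188,28,0,0,0],
  [0,-60,236,35,0,0,0],
  [0,-60,284,42,0,0,0],
  [0,-60,325,47,0,0,0],
  [0,-60,345,47,0,0,0],
  [0,-60,345,47,0,0,0],
  [0,-60,345,47,0,0,0],
])

```text
time: 13.1
ee_pos: [0.5789, 0.2082, 0.2824]
eef_rot: [0.008, 0.708, -0.009, 0.706]
ft_force: [0.5, 0.4, -0.6]
width: 0.0868
```

```bash
python3 - <<'E'
from h import *
s=read_state();np.save("w13.npy",np.r_[s["ee_pos"],s["eef_rot"]]);print(s["ee_pos"],s["eef_rot"])
cv2.imwrite("pics/w13.png",camera("wrist")[:,:,::-1])
cv2.imwrite("pics/scene13.png",camera("scene")[:,:,::-1])
w=np.load("w12.npy");c=cam("wrist",dict(ee_pos=w[:3],eef_rot=w[3:]))
for u,v in((317,143),(317,10.5),(318,173),(318,211)): print(u,v,onz(c,(u,v),.136).round(4))
E
```

```text
[0.57890037 0.20819183 0.28236093] [ 0.00809723  0.70779545 -0.00901456  0.70631351]
317 143 [ 0.5247 -0.0807  0.136 ]
317 10.5 [0.5282 0.0364 0.136 ]
318 173 [ 0.5249 -0.1114  0.136 ]
318 211 [ 0.5237 -0.1528  0.136 ]
```

View pics/w13.png

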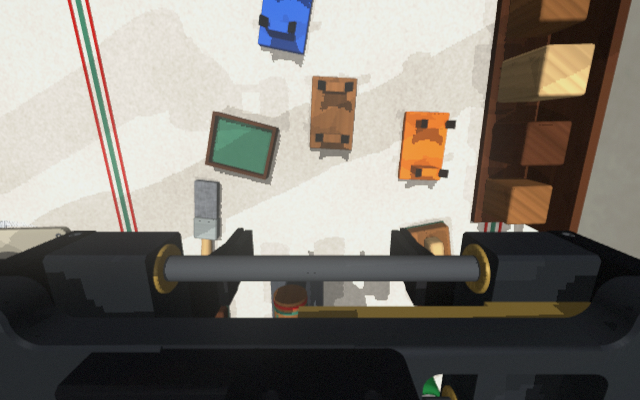

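View pics/scene13.png

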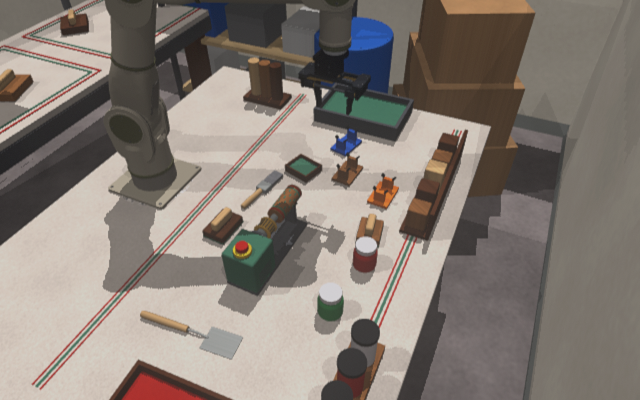

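The wrist view shows the brown cradle at (333,114), the tray at (242,146), orange at (425,146) and blue at (286,22). Brown is again the only wooden one.

```bash
python3 - <<'E'
from h import *
im=cv2.imread("pics/w13.png");a=im[65:165,290:375];cv2.imwrite("pics/w13c.png",cv2.resize(a,None,fx=6,fy=6,interpolation=cv2.INTER_CUBIC))
b=cv2.imread("pics/scene13.png")[145:195,325:370];cv2.imwrite("pics/s13c.png",cv2.resize(b,None,fx=10,fy=10,interpolation=cv2.INTER_CUBIC))
d=cv2.imread("pics/side1.png")[265:325,270:325];cv2.imwrite("pics/d13c.png",cv2.resize(d,None,fx=10,fy=10,interpolation=cv2.INTER_CUBIC))
E
```

```text
(no output)
```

View pics/w13c.png

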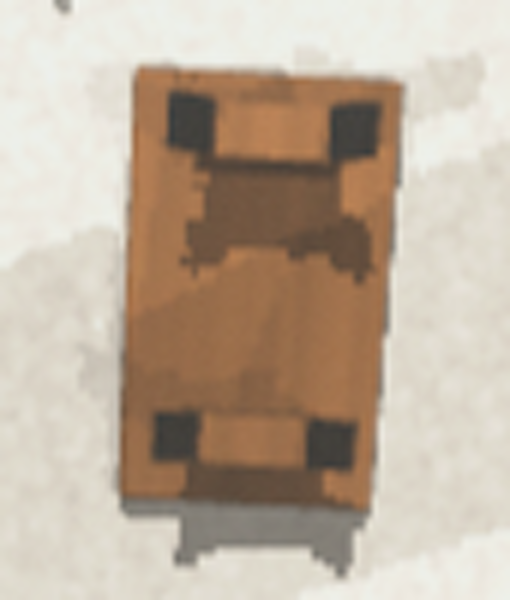

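View pics/s13c.png

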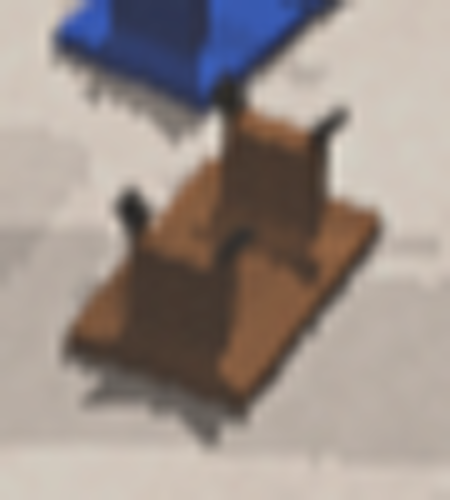

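View pics/d13c.png

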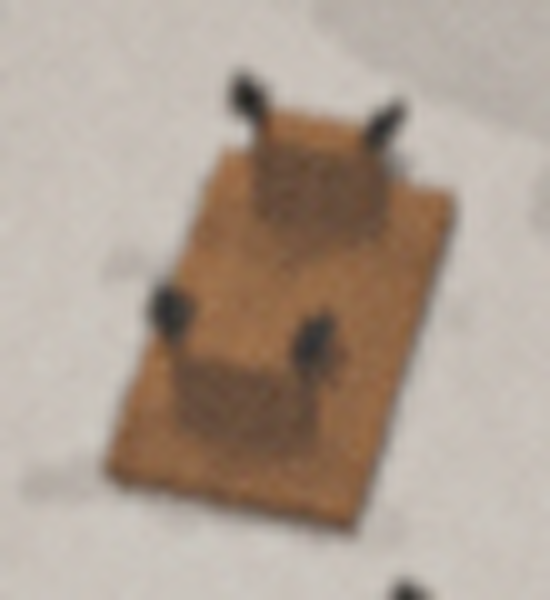

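```bash
python3 - <<'E'
from h import *
w=np.load("w13.npy");cw=cam("wrist",dict(ee_pos=w[:3],eef_rot=w[3:]));cs,cd=cam("scene"),cam("side")
W={"fL":(190,122),"fR":(356,130),"nL":(176,437),"nR":(331,443)}
S={"fL":(228,97),"fR":(330,122),"nL":(132,209),"nR":(235,240)}
D={"fR":(170,310),"fL":(315,340),"nR":(247,98),"nL":(385,125)}
X={}
for k in W:
    pw=np.array(W[k])/6+[290,65];ps=np.array(S[k])/10+[325,145];pd=np.array(D[k])/10+[270,265]
    X[k],e=tri([(cw,pw),(cs,ps),(cd,pd)]);print(k,X[k].round(4),np.round(e,4), tri([(cw,pw),(cs,ps)])[0].round(4))
c=sum(X.values())/4;print("wings centre",c)
P={}
for z in (.06,.065,.07):
    for k in W: P[k]=onz(cw,np.array(W[k])/6+[290,65],z)
    n=(P["nL"]+P["nR"])/2;f=(P["fL"]+P["fR"])/2
    print(z,"mid",(n+f)/2,"spacing",np.linalg.norm(f-n),"angle deg",np.degrees(np.arctan2((f-n)[0],(f-n)[1])))
# base outline at z~.012
B=[(137,68),(402,85),(368,508),(123,497)]
b=[onz(cw,np.array(q)/6+[290,65],.012) for q in B];b=np.array(b);print("base",b.mean(0),np.linalg.norm(b[0]-b[1]),np.linalg.norm(b[1]-b[2]))
l=(b[0]+b[1]-b[2]-b[3])/2;print(np.degrees(np.arctan2(l[0],l[1])))
E
```

```text
fL [0.582  0.3358 0.0527] [0.0006 0.0014 0.0017] [0.5829 0.3355 0.0534]
fR [0.6206 0.3335 0.0549] [0.0014 0.0016 0.002 ] [0.6218 0.3323 0.057 ]
nL [0.5765 0.2639 0.0537] [0.0012 0.0011 0.0015] [0.5775 0.2631 0.0554]
nR [0.615  0.2616 0.0548] [0.0011 0.0011 0.0013] [0.6157 0.2608 0.0564]
wings centre [0.59852724 0.29871881 0.05404156]
0.06 mid [0.59885154 0.29750314 0.06      ] spacing 0.07126051620647729 angle deg 4.474810064665217
0.065 mid [0.59864033 0.29728273 0.065     ] spacing 0.0704013210347987 angle deg 4.4748100646652675
0.07 mid [0.59842912 0.29706232 0.07      ] spacing 0.0695421258631201 angle deg 4.474810064665229
base [0.59929906 0.29721359 0.012     ] 0.06836895913329233 0.10758086196827696
4.182880037137831
```

The cradle seat is at (0.599,0.298), turned 4.3°. The wings are at z=0.054 and 72 mm apart, which fits the 75 mm seat. The roller middle is at about (0.5262,-0.0225). I'll grip about 15 mm towards the shank so the fingers stay clear of the steady rest.

Request:
arm_command([
  [0,10,-45,-8,0,0,0],
  [0,25,-92,-16,0,0,0],
  [0,45,-138,-24,0,0,0],
  [0,70,-180,-32,0,0,0],
  [0,100,-215,-40,0,0,0],
  [0,118,-240,-47,0,0,0],
  [0,122,-247,-47,0,0,0],
  [0,122,-247,-47,0,0,0],
  [0,122,-247,-47,0,0,0],
])

```text
time: 14.1
ee_pos: [0.5269, -0.0363, 0.1629]
eef_rot: [0.009, 0.706, -0.008, 0.708]
ft_force: [-0.0, 0.5, -0.2]
width: 0.0871
```

```bash
python3 - <<'E'
from h import *
s=read_state();c=cam("wrist",s)
im=camera("wrist")[:,:,::-1];cv2.imwrite("pics/w14.png",im);print(s["ee_pos"],s["eef_rot"],s["time"])
for v in range(10,215,20):
    row=im[v].astype(int);k=[u for u in range(230,400) if row[u,2]-row[u,0]>40 and row[u,2]-row[u,1]>15]
    if k: print(v,k[0],k[-1],onz(c,((k[0]+k[-1])/2,v),.115).round(4))
E
```

```text
[ 0.52688034 -0.03625736  0.16293567] [ 0.00872385  0.706488   -0.00834569  0.70762204] 14.1
130 290 348 [0.527 0.032 0.115]
150 292 344 [0.5257 0.0154 0.115 ]
170 294 344 [ 0.5261 -0.0018  0.115 ]
190 293 344 [ 0.5251 -0.0197  0.115 ]
210 295 343 [ 0.5251 -0.0383  0.115 ]
```

View pics/w14.png

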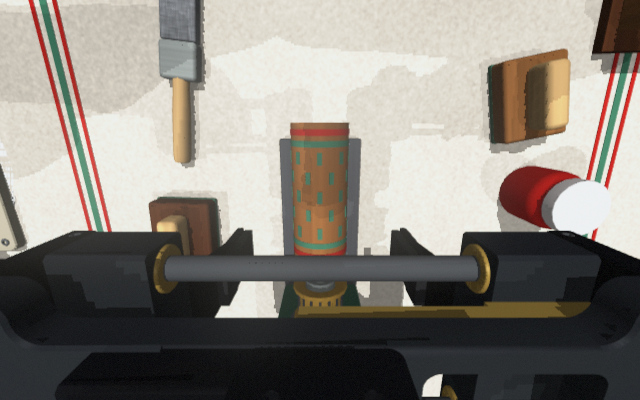

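Request:
arm_command([
  [0,25,0,0,0,0,0],
  [0,55,0,0,0,0,0],
  [0,82,0,0,0,0,0],
  [0,97,0,0,0,0,0],
  [0,97,0,0,0,0,0],
  [0,97,0,0,0,0,0],
])

```text
time: 14.75
ee_pos: [0.527, -0.0361, 0.066]
eef_rot: [0.008, 0.707, -0.008, 0.707]
ft_force: [1.1, 0.7, 0.5]
width: 0.0869
```

```bash
python3 - <<'E'
from h import *
two("t15.png",(170,230,80,80),(140,300,80,80))
E
```

```text
[ 0.52699061 -0.03613052  0.06596338] 0.08690574850787365 [1.1 0.7 0.5] 14.75 [ 0.05  0.23 -0.08  1.86  0.02  1.04 -0.06]
```

View pics/t15.png

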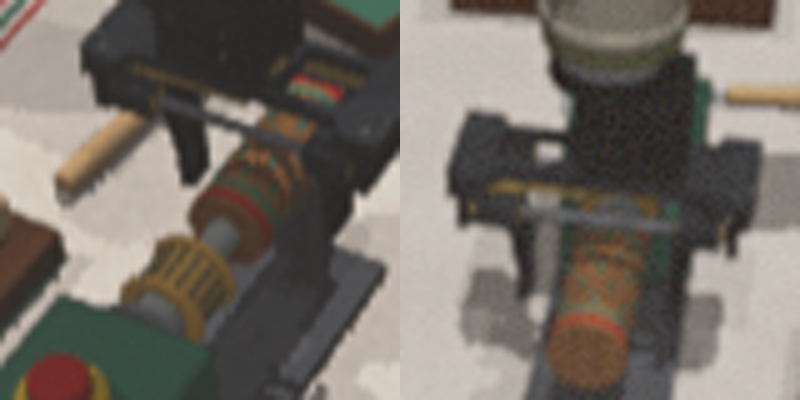

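The fingers straddle the barrel between the collar and the free end. I trim 1.5 mm sideways and close.

Request:
arm_command([
  [0,0,-1,-1.5,0,0,0],
  [255,0,-1,-1.5,0,0,0],
  [255,0,-1,-1.5,0,0,0],
  [255,0,-1,-1.5,0,0,0],
  [255,0,-1,-1.5,0,0,0],
  [255,0,-1,-1.5,0,0,0],
  [255,0,-1,-1.5,0,0,0],
], newtons=30)

```text
time: 15.55
ee_pos: [0.5251, -0.0381, 0.0651]
eef_rot: [0.009, 0.707, -0.009, 0.707]
ft_force: [0.8, 0.5, -1.4]
width: 0.0495
```

Gripped at 49.5 mm, and the barrel is 50 mm. I draw straight out along the spindle.

Request:
arm_command([
  [255,0,5,0,0,0,0],
  [255,0,12,0,0,0,0],
  [255,0,20,0,0,0,0],
  [255,0,28,0,0,0,0],
  [255,0,33,0,0,0,0],
  [255,0,33,0,0,0,0],
])

```text
time: 16.15
ee_pos: [0.5259, -0.0034, 0.0652]
eef_rot: [0.008, 0.707, -0.008, 0.707]
ft_force: [4.6, 1.6, 0.9]
width: 0.0494
```

```bash
python3 - <<'E'
from h import *
two("t16.png",(170,230,80,80),(140,300,80,80))
E
```

```text
[ 0.52592848 -0.00344874  0.06522503] 0.04936301836056189 [4.6 1.6 0.9] 16.15 [ 0.01  0.23 -0.1   1.87  0.03  1.04 -0.12]
```

View pics/t16.png

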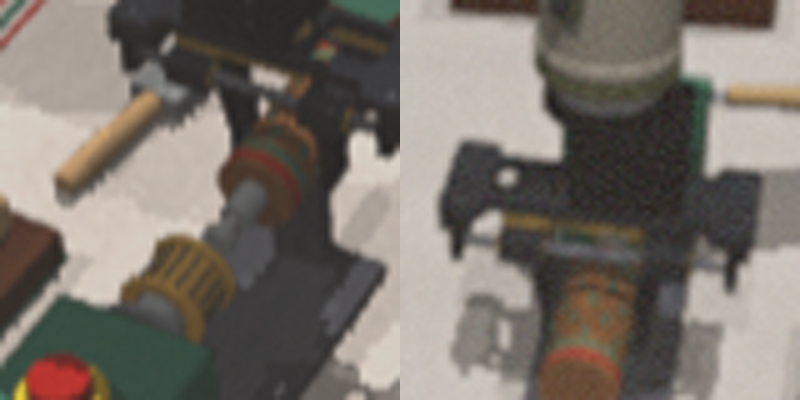

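The shank is drawn clear, about 55 mm in total with its end visible in front of the collar. I lift straight up, slowly at first.

Request:
arm_command([
  [255,-5,1,0,0,0,0],
  [255,-12,2,0,0,0,0],
  [255,-25,2,0,0,0,0],
  [255,-45,2,0,0,0,0],
  [255,-75,2,0,0,0,0],
  [255,-105,2,0,0,0,0],
  [255,-115,2,0,0,0,0],
  [255,-115,2,0,0,0,0],
])

```text
time: 17.05
ee_pos: [0.5262, -0.0031, 0.1814]
eef_rot: [0.009, 0.706, -0.009, 0.708]
ft_force: [-0.2, -0.1, -3.4]
width: 0.049
```

```bash
python3 - <<'E'
from h import *
two("t17.png",(130,220,120,120),(100,280,120,120))
cv2.imwrite("pics/w17.png",camera("wrist")[:,:,::-1])
E
```

```text
[ 0.52616306 -0.00311636  0.18141324] 0.049037728897018074 [-0.2 -0.1 -3.4] 17.05 [ 0.01  0.12 -0.1   1.74  0.01  1.28 -0.12]
```

View pics/t17.png

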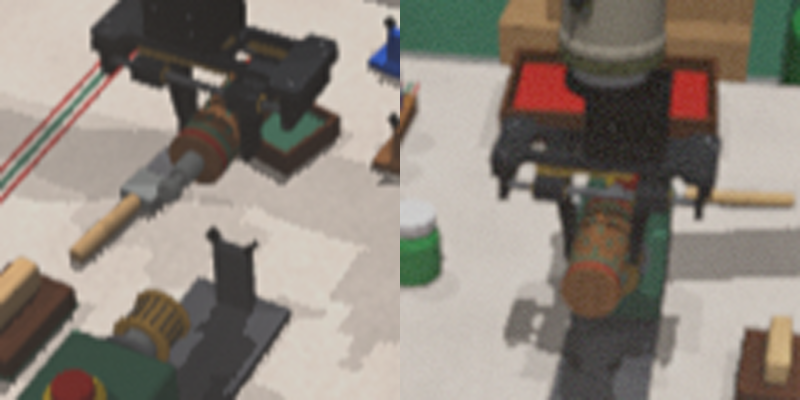

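View pics/w17.png

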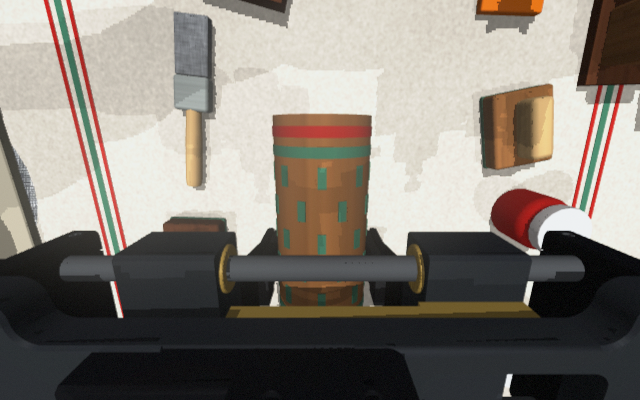

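```bash
python3 - <<'E'
from h import *
s=read_state();c=cam("wrist",s);p=s["ee_pos"]
for v in (114,115.5): 
  for h in(.0448,.0448+.025): print(v,h,onz(c,(322,v),p[2]+h)-p)
im=cv2.imread("pics/w17.png");cv2.imwrite("pics/w17c.png",cv2.resize(im[100:250,250:400],(600,600),interpolation=cv2.INTER_NEAREST))
b=cv2.imread("pics/t17.png")
for z in (0,.02,.04):  # green tray/cradle plan: world delta for tool frame
    pass
a=.0245;T=np.array([.599,.298]);ang=np.radians(4.3)
ctr=.0156;want=T-ctr*np.array([np.sin(ang),np.cos(ang)])
d=want-p[:2];print("tcp target",want,"tool y,z",d@[np.sin(a),np.cos(a)],d@[np.cos(a),-np.sin(a)],"yaw",ang-a)
E
```

```text
114 0.0448 [0.00268213 0.07704916 0.0448    ]
114 0.0698 [0.00265672 0.07599321 0.0698    ]
115.5 0.0448 [0.0026642  0.07632024 0.0448    ]
115.5 0.0698 [0.00264183 0.07538774 0.0698    ]
tcp target [0.59783033 0.28244391] tool y,z 0.28730737784664856 0.06627983423978229 yaw 0.05054915783575616
```

View pics/w17c.png

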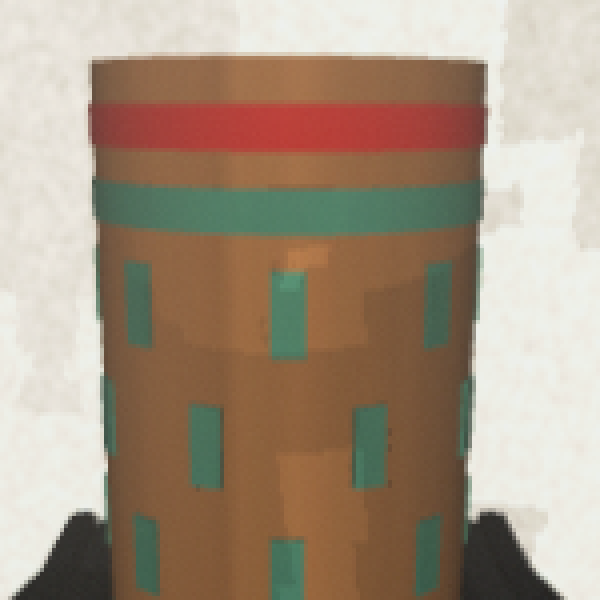

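The free end is 76 mm from the TCP as planned, and the apparent width 98 px says the roller hangs level. I carry it over the cradle.

Request:
arm_command([
  [255,0,20,4,0,0,0],
  [255,0,55,12,0.01,0,0],
  [255,0,95,22,0.02,0,0],
  [255,0,140,32,0.03,0,0],
  [255,0,185,43,0.04,0,0],
  [255,0,225,52,0.05,0,0],
  [255,0,260,60,0.0505,0,0],
  [255,0,280,65,0.0505,0,0],
  [255,0,287,66,0.0505,0,0],
  [255,0,287,66,0.0505,0,0],
])

```text
time: 18.2
ee_pos: [0.5977, 0.2826, 0.1782]
eef_rot: [0.026, 0.707, -0.026, 0.706]
ft_force: [0.9, -0.4, -2.3]
width: 0.0495
```

```bash
python3 - <<'E'
from h import *
s=read_state();Rm=R.from_quat(s["eef_rot"]).as_matrix();print(Rm.round(4))
two("t18.png",(100,270,110,110),(170,230,150,150))
cv2.imwrite("pics/w18.png",camera("wrist")[:,:,::-1])
p=read_state()["ee_pos"];C=p+Rm@[-.0448,.0156,0];print("roller mid",C, C-[.599,.298,.075])
E
```

```text
[[-0.0024  0.0735  0.9973]
 [-0.001   0.9973 -0.0735]
 [-1.     -0.0011 -0.0023]]
[0.59768417 0.28263338 0.17821351] 0.04954523282838869 [ 0.9 -0.4 -2.3] 18.2 [-0.34  0.43 -0.23  1.36  0.1   1.36 -0.65]
roller mid [0.59996663 0.29584223 0.22439199] [ 0.00096663 -0.00215777  0.14939199]
```

View pics/t18.png

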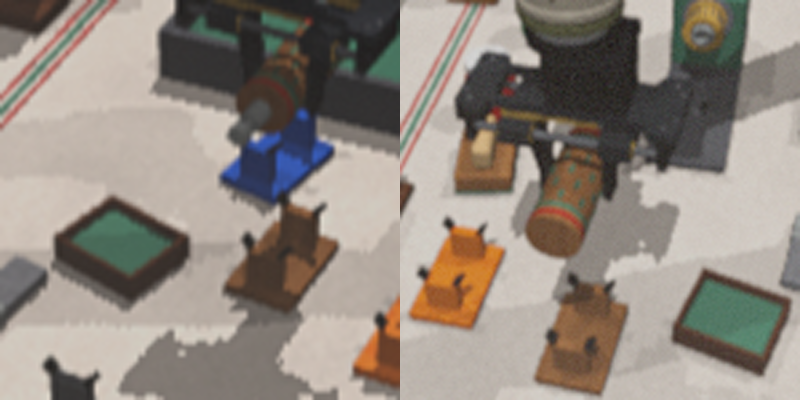

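View pics/w18.png

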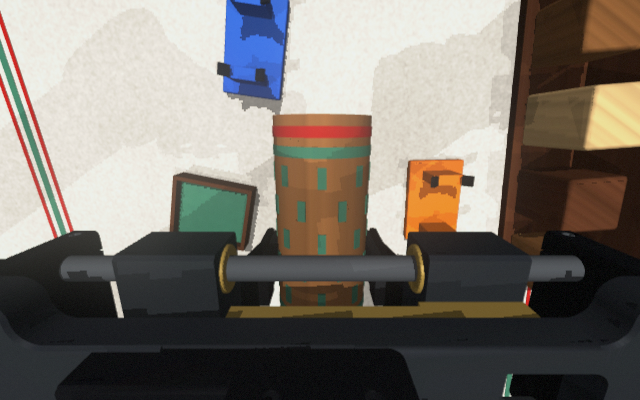

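It is lined up, yaw 4.2° against the cradle's 4.3°. I lower to about 25 mm above the seat and check.

Request:
arm_command([
  [255,20,0,0,0,0,0],
  [255,50,0,0,0,0,0],
  [255,80,0,0,0,0,0],
  [255,105,0,0,0,0,0],
  [255,119,0,0,0,0,0],
  [255,123,0,0,0,0,0],
  [255,123,0,0,0,0,0],
  [255,123,0,0,0,0,0],
])

```text
time: 19.15
ee_pos: [0.5994, 0.2825, 0.0586]
eef_rot: [0.027, 0.706, -0.026, 0.707]
ft_force: [0.4, -0.2, -2.2]
width: 0.0493
```

```bash
python3 - <<'E'
from h import *
def mid():
    s=read_state();p=s["ee_pos"];Rm=R.from_quat(s["eef_rot"]).as_matrix();C=p+Rm@[-.0448,.0156,0];print("mid",C.round(4),p.round(4))
mid();two("t19.png",(130,310,70,70),(240,250,90,90));mid()
E
```

```text
mid [0.6005 0.298  0.1034] [0.5994 0.2825 0.0586]
[0.59943715 0.28253193 0.05859351] 0.049313071218771806 [ 0.4 -0.2 -2.2] 19.15 [-0.34  0.52 -0.23  1.5   0.12  1.14 -0.67]
mid [0.6004 0.2982 0.1033] [0.5993 0.2827 0.0585]
```

View pics/t19.png

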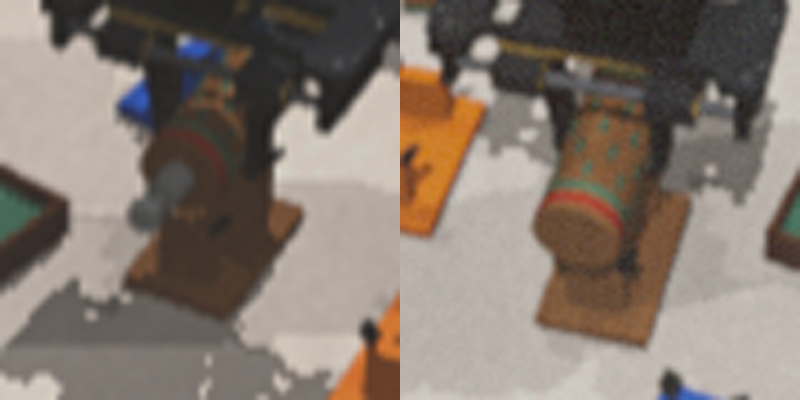

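The roller is over the brown cradle in both views. I trim x by -1 mm and lower with force checks.

Request:
arm_command([
  [255,6,0,-1,0,0,0],
  [255,13,0,-1.2,0,0,0],
  [255,18,0,-1.2,0,0,0],
  [255,22,0,-1.2,0,0,0],
  [255,22,0,-1.2,0,0,0],
])

```text
time: 19.75
ee_pos: [0.5968, 0.2821, 0.034]
eef_rot: [0.026, 0.707, -0.027, 0.706]
ft_force: [-0.1, -0.6, -2.7]
width: 0.0494
```

Request:
arm_command([
  [255,1,0,0,0,0,0],
  [255,2,0,0,0,0,0],
  [255,3,0,0,0,0,0],
])

```text
time: 20.05
ee_pos: [0.5975, 0.2824, 0.0321]
eef_rot: [0.027, 0.706, -0.026, 0.707]
ft_force: [-0.4, 0.0, -2.1]
width: 0.0492
```

Request:
arm_command([
  [255,1,0,0,0,0,0],
  [255,2,0,0,0,0,0],
  [255,2,0,0,0,0,0],
])

```text
time: 20.35
ee_pos: [0.5973, 0.2825, 0.0308]
eef_rot: [0.027, 0.707, -0.026, 0.707]
ft_force: [-3.2, -1.6, 4.9]
width: 0.0493
```

Contact came at axis height 0.0756, about 7 N past the weight. I look before releasing.

```bash
python3 - <<'E'
from h import *
two("t20.png",(140,315,60,60),(250,255,75,75))
E
```

```text
[0.59731459 0.28248827 0.03082259] 0.049288429273612426 [-3.2 -1.6  4.9] 20.35 [-0.34  0.54 -0.23  1.52  0.13  1.09 -0.67]
```

View pics/t20.png

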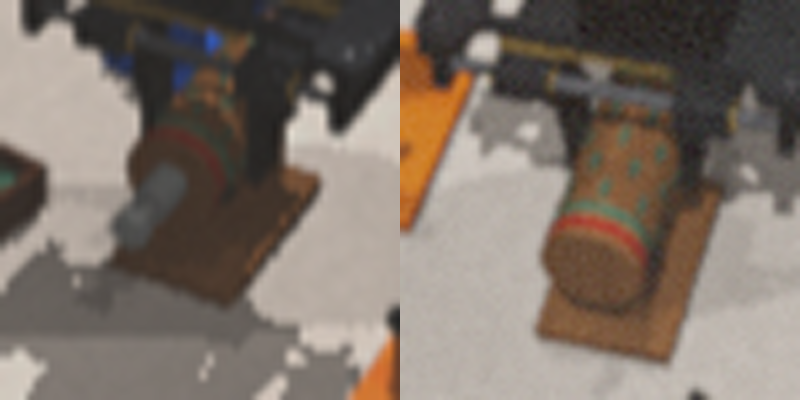

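It looks seated in both rests. I relieve the side force, then open gradually and let the fingers clear before rising.

Request:
arm_command([
  [255,0,0,-0.7,0,0,0],
  [255,0,0,-0.7,0,0,0],
  [108,0,0,-0.7,0,0,0],
  [104,0,0,-0.7,0,0,0],
  [100,0,0,-0.7,0,0,0],
  [90,0,0,-0.7,0,0,0],
  [60,0,0,-0.7,0,0,0],
  [0,0,0,-0.7,0,0,0],
  [0,0,0,-0.7,0,0,0],
  [0,0,0,-0.7,0,0,0],
], newtons=6)

```text
time: 21.45
ee_pos: [0.5966, 0.2824, 0.03]
eef_rot: [0.027, 0.707, -0.027, 0.707]
ft_force: [0.2, 0.4, -0.4]
width: 0.0801
```

Request:
arm_command([
  [0,0,0,0,0,0,0],
  [0,0,0,0,0,0,0],
  [0,0,0,0,0,0,0],
])

```text
time: 21.75
ee_pos: [0.5966, 0.2824, 0.03]
eef_rot: [0.027, 0.707, -0.027, 0.707]
ft_force: [-0.0, 0.7, -0.5]
width: 0.0866
```

```bash
python3 - <<'E'
from h import *
two("t21.png",(140,315,60,60),(250,255,75,75))
E
```

```text
[0.59664048 0.28241744 0.02999764] 0.0866391932248896 [-0.   0.7 -0.5] 21.75 [-0.34  0.54 -0.23  1.52  0.13  1.09 -0.67]
```

View pics/t21.png

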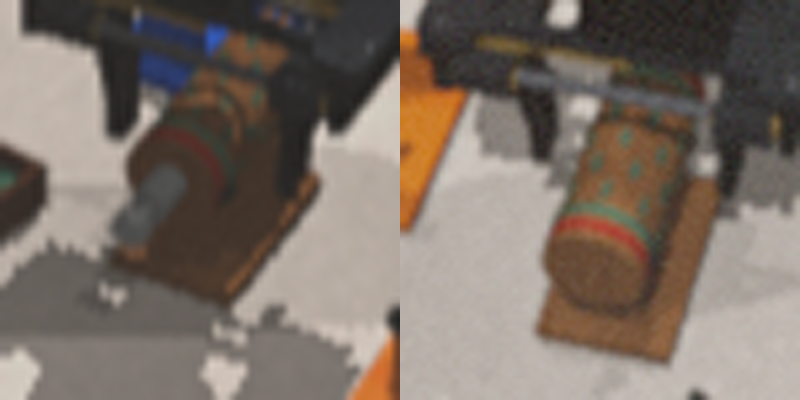

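The roller stays put with the fingers clear. I rise and check from above.

Request:
arm_command([
  [0,-20,0,0,0,0,0],
  [0,-60,0,0,0,0,0],
  [0,-105,0,0,0,0,0],
  [0,-150,-10,0,0,0,0],
  [0,-195,-40,0,0,0,0],
  [0,-230,-75,0,0,0,0],
  [0,-240,-90,0,0,0,0],
  [0,-240,-90,0,0,0,0],
  [0,-240,-90,0,0,0,0],
])

```text
time: 22.75
ee_pos: [0.5896, 0.193, 0.2692]
eef_rot: [0.027, 0.707, -0.026, 0.706]
ft_force: [-0.4, -0.0, -1.2]
width: 0.0869
```

```bash
python3 - <<'E'
from h import *
s=read_state();np.save("w22.npy",np.r_[s["ee_pos"],s["eef_rot"]]);print(s["ee_pos"])
im=camera("wrist")[:,:,::-1];cv2.imwrite("pics/w22.png",im)
cv2.imwrite("pics/w22c.png",cv2.resize(im[70:230,250:390],None,fx=3.7,fy=3.7,interpolation=cv2.INTER_CUBIC))
cv2.imwrite("pics/scene22.png",camera("scene")[:,:,::-1]);cv2.imwrite("pics/side22.png",camera("side")[:,:,::-1])
E
```

```text
[0.58956763 0.19299265 0.26919147]
```

View pics/w22.png

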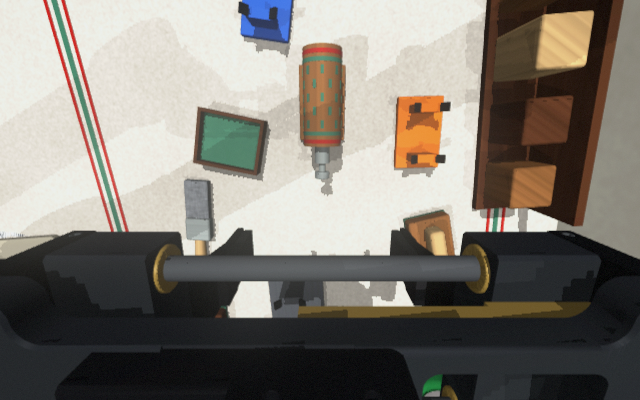

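View pics/w22c.png

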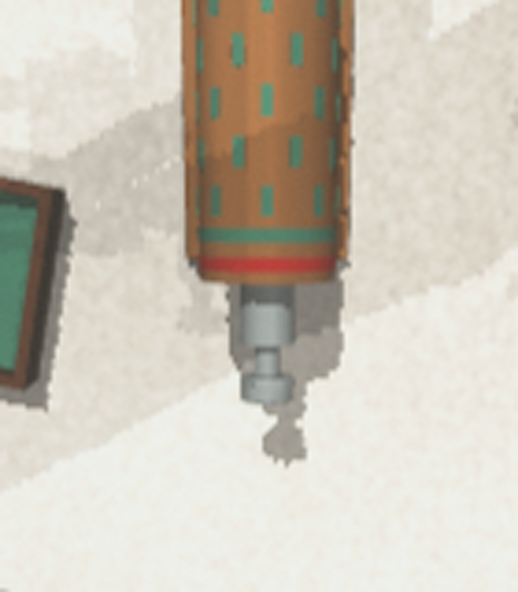

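View pics/scene22.png

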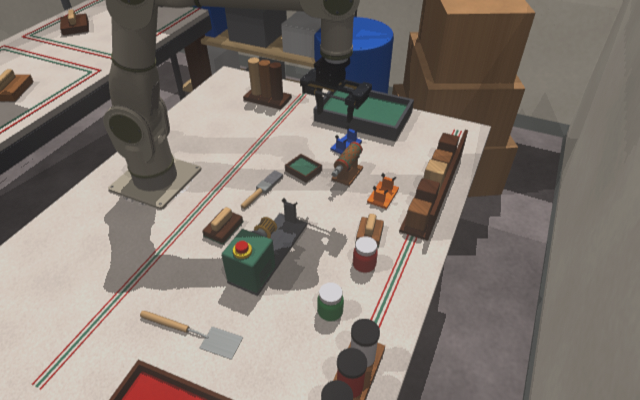

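View pics/side22.png

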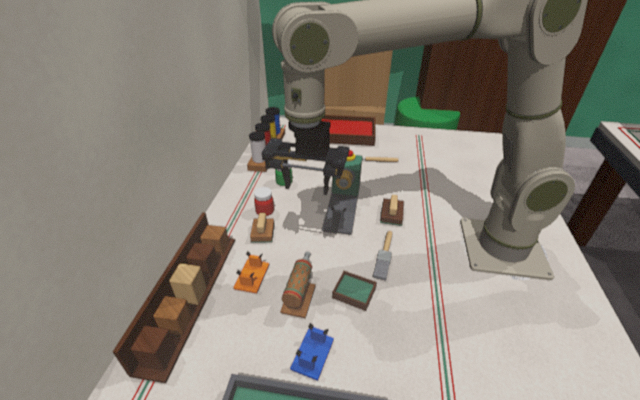

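The roller lies along the brown cradle, barrel from (322,44) to (320,147), with an even strip of base showing at each side. I check the numbers, the collar and the loose things.

```bash
python3 - <<'E'
from h import *
w=np.load("w22.npy");c=cam("wrist",dict(ee_pos=w[:3],eef_rot=w[3:]))
im=cv2.imread("pics/w22.png")
h=cv2.cvtColor(im,cv2.COLOR_BGR2HSV);m=cv2.inRange(h,(0,150,90),(6,255,255))|cv2.inRange(h,(174,150,90),(180,255,255));m[:,:295]=0;m[:,350:]=0;m[160:]=0
n,l,s,cc=cv2.connectedComponentsWithStats(m)
B=[]
for i in range(1,n):
    if s[i,4]>30: B.append((s[i,0]+s[i,2]/2-.5,cc[i][1]));print(s[i],onz(c,B[-1],.096).round(4))
P=[onz(c,b,.098) for b in B];print("bands mid",sum(P)/2,"len",np.linalg.norm(P[0]-P[1]),"deg",np.degrees(np.arctan2(*(P[0]-P[1])[:2])))
e=[onz(c,(322,44),.095),onz(c,(320,147.5),.095)];print(e,np.mean(e,0))
a,b=cv2.imread("pics/scene1.png"),cv2.imread("pics/scene22.png")
d1,d2=cv2.imread("pics/side1.png"),cv2.imread("pics/side22.png")
f=lambda i,y,x:cv2.resize(i[y:y+60,x:x+80],(400,300),interpolation=cv2.INTER_CUBIC)
cv2.imwrite("pics/cmp22.png",np.vstack([np.hstack([f(a,200,220),f(b,200,220)]),np.hstack([f(cv2.imread("pics/w1.png"),90,280),f(d2,140,310)])]))
E
```

```text
[304  47  35   7 152] [0.6014 0.3517 0.096 ]
[307 140  31   4 110] [0.5946 0.2454 0.096 ]
bands mid [0.59802608 0.29837394 0.098     ] len 0.10593299447883688 deg 3.661180224947058
[array([0.60312939, 0.35824312, 0.095     ]), array([0.59145034, 0.2377509 , 0.095     ])] [0.59728986 0.29799701 0.095     ]
```

View pics/cmp22.png

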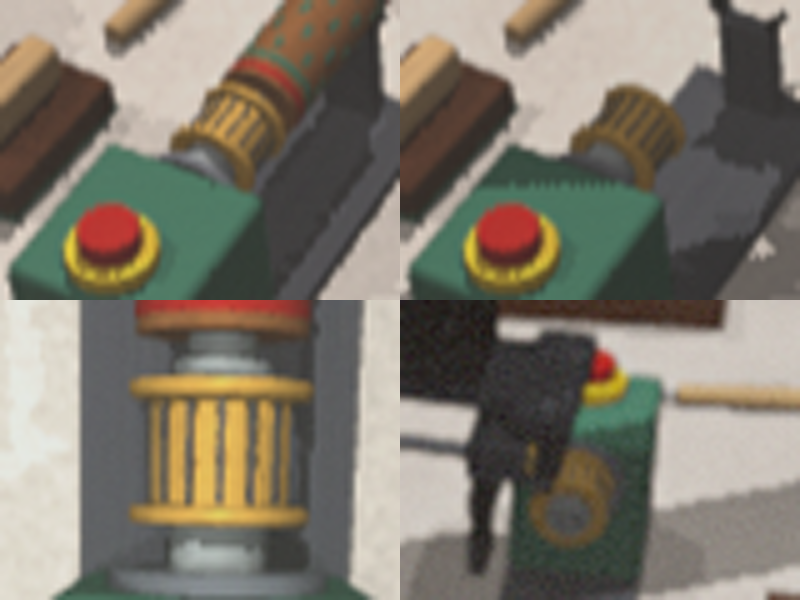

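The barrel middle is at (0.598,0.298) against the seat (0.599,0.298), and the collar sits where it began. The block and brush by the washer have not moved. I hand in.

```bash
python3 -c "
from bench import *
print(read_state()['time']); print(close_job())"
```

```text
22.9
the job is handed in; nothing more can be done
None
```

The job is done and handed in at 22.9 s of the 51 s allowed.

**What I did:**
- **Plunger:** I pressed it to its bottom. Force rose over about 10 mm, then jumped to 17.6 N.
- **Collar:** I pulled it back about 11.5 mm at 14 N until the roller was ejected. Then I eased it home and let go.
- **Roller:** I drew it about 55 mm out of the socket in all, lifted it clear, and lowered it into the brown wooden cradle. It touched at axis height 75.6 mm before I opened the gripper.

**Last checks:**
- **Position:** The barrel middle is at (0.598, 0.298), against the cradle seat at (0.599, 0.298).
- **Alignment:** The barrel measures 3.7° from its red bands, against 4.2–4.5° measured for the cradle.
- **Washer:** The collar is back where it began.
- **Loose things:** By eye, the blocks, jars, brush and spatula are where they were. I did not measure them.
- **Robot:** It was touching nothing when I handed in.

**What disagreed:**
- **TCP offset:** The fingers sat about 28 mm behind the reported TCP, as shown by both contact force and pictures. I planned the grasps with that offset.
- **Side force while drawing out:** At the end of the draw the wrist read 4.6 N sideways, perhaps a finger grazing the steady rest. It was gone after the lift.

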